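# Change the ribbon cassette of the label printer

## Task

The label printer's ribbon is used up. The spent cassette sits pushed home in the bay under the open dust cover: push it so that the catch lets it rise, take it out and put it in the low cardboard carton; then put the new cassette that stands on the worktop into the bay, push it down gently until the catch holds it by itself, level with the deck, and swing the dust cover fully shut. Do not force anything, and leave the packs and the bottle behind the printer alone.

Things in the scene. Friction and masses are not known exactly. Their poses are not given: they have to be found in the camera images.
- label_printer: white label printer, 190 mm deep (x), 170 wide (y), flat top deck 150 mm above the worktop; fixed. Origin under its centre, on the worktop; its x axis points from its front (keys, label exit; towards the robot) to its rear
- bay_mouth (a point): centre of the cassette bay's mouth, level with the deck. The bay is an upright slot, 39 mm (printer x) by 87 mm (printer y), with a 5 mm bevel round the mouth; axes as the printer's
- lifter (a joint): spring lifter under the cassette, m down: 0 = up (cassette stands 29 mm out), about 0.030 = held by the catch (cassette top within 1 mm of the deck), 0.035 = bottom stop. Pressing it beyond 0.034 (to the stop is safe) and letting go switches the catch: from up it stays down, from down it comes up; a shorter push changes nothing. 5 N at the top, 8 N at the stop; rises within 1 s
- dust_cover (a joint): angle of the bay's dust cover, rad: 0 = shut, 1.7 to 1.95 = standing open (stop at 1.95). Hinged along the printer's y at the rear of the deck; a stiff hinge, it stays where it is left and takes under 1 N at its free edge to swing. It cannot shut over a cassette that stands out of the bay
- cover_edge (a point): middle of the cover's free edge, half-way through its thickness; cover 108 mm from hinge to edge, 120 mm wide, 8 mm thick, with a 36 mm wide, 9 mm long finger tab beyond the edge
- cover_hinge (a point): middle of the cover's hinge line, 5 mm above the deck and 86 mm behind the bay's centre
- spent_cassette_centre (a point): centre of the spent ribbon cassette, a grey upright box 36 mm thick (its x) by 84 wide (its y) by 85 high (z), 0.1 to 0.2 kg; at the start it is in the bay, caught, top within 1 mm of the deck level. Its top is flat and may be pressed
- new_cassette_centre (a point): centre of the new ribbon cassette, same size and shape; it stands upright on the worktop, left of the printer. It goes into the bay upright, either way round (x along the printer's x)
- carton: open cardboard carton for spent cassettes, 140 mm (x) by 112 (y), walls 45 high and 4 thick, floor 4 thick; fixed. Origin under its centre, on the worktop
- sweet_pack_a: clear pack with a sweet, about 65x62x35 mm, behind the printer; leave alone
- sweet_pack_b: clear pack with a sweet, about 65x62x35 mm, behind the printer; leave alone
- cream_bottle: slim white squeeze bottle, 42 mm across, 164 high, behind the printer; leave alone
There are look-alikes about, which are no part of the job. Leave any blue look-alike of the part that bears new_cassette_centre alone.

How it is judged (in metres and radians):
On the way, in this order (a step that is already met when the one before it is completed fails the run):
1. the catch is released and the spent cassette has risen with the lifter (value of joint lifter below 0.004 m and horizontal distance between spent_cassette_centre and bay_mouth below 0.006 m and z of spent_cassette_centre in the frame of bay_mouth above -0.02 m), for 0.1 s.
2. the spent cassette is in the carton (x of spent_cassette_centre in the frame of carton between -0.066 and 0.066 m and y of spent_cassette_centre in the frame of carton between -0.052 and 0.052 m and height (world z) of spent_cassette_centre below 0.055 m), for 0.1 s.
3. the new cassette is in the bay with the catch holding it down, nothing pressing on it (value of joint lifter between 0.028 and 0.032 m and horizontal distance between new_cassette_centre and bay_mouth below 0.005 m and z of new_cassette_centre in the frame of bay_mouth below -0.041 m and contact force between each of the arm, the fingers and new_cassette below 0.2 N), for 0.2 s.
At the end, for the whole second after the job is handed in: The new cassette is in the bay, held down by the catch (lifter at 28 to 32 mm, centre within 5 mm of the bay's), the dust cover is shut (under 0.06 rad), and the spent cassette lies or stands inside the carton, its centre between the walls and less than 55 mm above the worktop (all of step 2 and value of joint lifter between 0.028 and 0.032 m and horizontal distance between new_cassette_centre and bay_mouth below 0.005 m and z of new_cassette_centre in the frame of bay_mouth below -0.041 m and value of joint dust_cover below 0.06 rad); the robot touches nothing.
It fails at once if a cassette was forced into the bay or rammed against its stop (over 70 N) (contact force between label_printer and new_cassette above 70 N or contact force between label_printer and spent_cassette above 70 N).
It fails at once if the printer was struck or pressed hard by the robot (over 70 N) (contact force between any of the fingers, the arm and label_printer above 70 N).
It fails at once if a pack or the bottle was pushed out of its place (over 20 mm) (distance of any of sweet_pack_a, sweet_pack_b, cream_bottle from where it was at the start of the episode above 0.02 m).
It also fails if it takes over 72 s, if anything falls off the work surface, if the arm or the gripper's body presses on something with over 40 N, if the wrist force passes 120 N, or if a joint passes its speed limit or range.

## Robot

A 6-joint arm with a two-finger parallel gripper is mounted at the origin on a cart in front of the work surface, level with it; the furniture and walls round the work are solid. World frame = base frame: x ahead of the robot, y to its left, z up, the work surface at z = 0. Lengths are in mm, angles in rad, forces in N, time in s.
With the tool pointing down it reaches from about 350 to 875 mm from the base axis. Payload 4.2 kg.
Tool frame: the origin (TCP) lies midway between the tips of the shut fingers; the grasp point (between the pads) lies 19 mm behind it; z points along the fingers, y is the direction in which the jaws open and shut (so a half turn about z gives the same grasp; the last joint's range is limited). The gripper opens to 85 mm and grips with 20 to 120 N. Pads are 22 mm wide; open, the fingers measure 114 mm over their backs; the gripper's body (76 mm by 85 mm) begins 54 mm behind the grasp point. The pads swing forward as they close: fully open they stand 13 mm farther back than shut.
Start: joints at [-0.927, 0.385, 0.008, 0, -1.194, -0.259], TCP at [234.622, -579.268, 231.312] pointing down, gripper open.
Joint ranges: [-3.14, 3.14], [-1.21, 2.06], [-1.07, 1.41], [-3.16, 2.05], [-2.99, -0.16], [-3.1, 3.1]. Speed limits (rad/s): [2.79, 2.79, 3.14, 3.14, 3.14, 3.14].

## Interface

Orientations are given as a unit quaternion [x, y, z, w].
In Python, from bench import arm gives the robot as it stands.
- The arm moves only by the tool servo_tool, never from a script. Its argument "rows" is a list of rows, each an object of numbers: "fingers": the finger opening in cm, from 0 to 8.54; "x", "y", "z": the shift along the tool's x, y, z in cm; "turn": the turn about the tool's z in degrees. A call has 1 to 10 rows; each row shifts and turns the commanded pose from where the row before left it, along the tool's axes as they then stand; what a row does not reach is not made up. A row lasts 1/12 s, in which the tool goes at most 41.7 mm and 7.16 degrees, less where a joint would pass 70% of its speed; a pose out of reach is approached as far as the arm can. A call is refused whole if a number of a shift passes 4.17 or a number of a turn 7.16, either way. A call with a gripper value outside its range is refused whole. The fingers move at their own pace and stop on an object; the grip force is fixed at half the most. Time passes only in rows, so rows that do not move let the fingers close. It gives the time, the measured TCP pose, the force and the opening at its end, in the units of the state.
- arm.read_state(): the state, without advancing time (a new reading comes with each control period).
- arm.get_image(name): name is "scene" or "top"; returns (picture, depth): 384x512x3 uint8, red, green, blue; 384x512 float32, mm along the optical axis (not along the pixel's ray), 0 where there is no reading.
- arm.camera_model(name): a dict with "fx", "fy", "cx", "cy" (pixels), "k1" (the pictures are not rectified: a ray, as slopes to the right and down, at radius r is drawn at 1 + k1 r^2 times it, then the intrinsics apply), "pose" (4x4, takes a point from camera to world coordinates). Camera axes: x right, y down, z forward; pixel columns grow to the right and rows downward; lengths in mm; the calibration is good to about 2 mm. A picture is of the moment at which its call begins. camera_model takes no time and is no camera call.
- arm.job_done(): hands the job in, once; it reports no verdict.
The state is a dict: "clock": time; "joints": joint angles; "joint_vel": joint speeds; "joint_efforts": joint torques, N m; "position": TCP position; "ee_rot": TCP orientation; "contact_force": force on the tool from outside, world axes, zero at the start; "wrist_torque": the same for the moment, N m; "gripper_width": finger opening in mm.
Only numpy, scipy, OpenCV 4.12 (cv2) and the standard library are available. Lean on these libraries where they do the work, as an engineer would, in place of code of your own. Each camera call takes 0.05 s, during which the arm holds its last target.

## Working session

There is one attempt and no reset: what is moved stays moved. The work goes in short steps, Python scripts to look and compute and a tool call to move; the robot and the scene stay as the last step left them, time stands still between calls to the robot, and variables do not carry over. Pictures are saved under pics/ and viewed, and the job is handed in when it is done.

Besides the shell and the picture viewer there is one more tool, called after ">>>" as name(argument=value, ...) on one line, values as JSON. servo_tool: Moves the arm, as the interface text tells. Its arguments: {"type":"object","properties":{"rows":{"type":"array","items":{"type":"object","properties":{"fingers":{"type":"number"},"x":{"type":"number"},"y":{"type":"number"},"z":{"type":"number"},"turn":{"type":"number"}}}}},"required":["rows"]}

```bash
ls; mkdir -p pics; python3 - <<'E'
from bench import arm
import cv2,numpy as np
print(arm.read_state())
for n in("scene","top"):
    p,d=arm.get_image(n); cv2.imwrite(f"pics/{n}0.png",p[:,:,::-1]); np.save(f"pics/{n}0.npy",d); print(n,arm.camera_model(n),(d>0).mean())
E
```

```text
pics
{'clock': 0.0, 'joints': array([-9.27386120e-01,  3.85545713e-01,  6.62928566e-03, -5.55746558e-04,
       -1.19398975e+00, -2.58588097e-01]), 'joint_vel': array([-1.42397783e-04, -7.48558758e-05, -5.54855255e-04, -6.11560293e-04,
       -1.80345037e-03, -7.51990503e-04]), 'joint_efforts': array([ 2.29290317e-04, -3.92287266e+01,  1.88404030e+01,  4.18620363e+00,
       -4.61168034e-03,  2.42502074e-05]), 'position': array([ 234.42536547, -578.73550376,  230.22106009]), 'ee_rot': array([-1.91125271e-01,  9.81565052e-01,  1.06201676e-03, -2.27358095e-04]), 'contact_force': array([-0.58665951, -0.57377416, -0.19014901]), 'wrist_torque': array([0.04837994, 0.00170729, 0.03770096]), 'gripper_width': 85.57907202328275}
scene {'fx': 465.8827049332144, 'fy': 465.8827049332144, 'cx': 254.04909342923128, 'cy': 181.96815267644683, 'k1': -0.0026876799463471926, 'pose': array([[ 6.00087558e-01, -5.96648512e-01,  5.32827810e-01,
        -1.22339516e+02],
       [-7.99781153e-01, -4.60537049e-01,  3.85039914e-01,
        -3.10650444e+02],
       [ 1.56534553e-02, -6.57203301e-01, -7.53550788e-01,
         1.08511033e+03],
       [ 0.00000000e+00,  0.00000000e+00,  0.00000000e+00,
         1.00000000e+00]])} 0.9961496988932291
top {'fx': 360.38530227890396, 'fy': 360.38530227890396, 'cx': 257.879306129325, 'cy': 192.61411385783487, 'k1': -0.02543982759877676, 'pose': array([[ 4.52690980e-03, -9.88189084e-01,  1.53172588e-01,
         4.16087919e+02],
       [-9.99773519e-01, -7.65776108e-03, -1.98562380e-02,
         1.79689678e+02],
       [ 2.07946767e-02, -1.53048010e-01, -9.87999943e-01,
         9.62567069e+02],
       [ 0.00000000e+00,  0.00000000e+00,  0.00000000e+00,
         1.00000000e+00]])} 0.99591064453125
```

View pics/scene0.png

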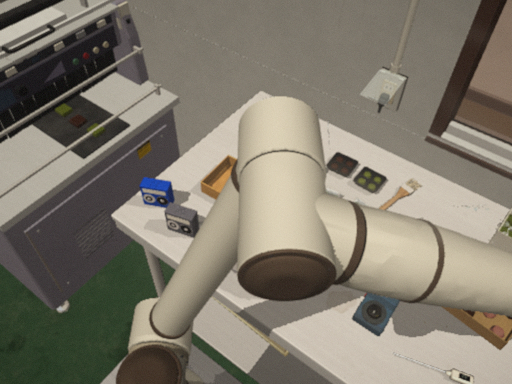

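View pics/top0.png

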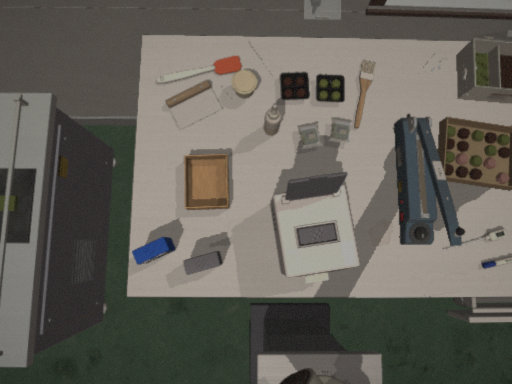

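The top view shows the printer at (316,232) with its open cover at (316,187) and the spent cassette in the bay at (318,235). The carton is at (208,181). There are two candidates for the new cassette: the grey one at (203,262) and the blue look-alike at (153,250). I'm choosing the grey one, and I'll check it in a close crop.

```bash
cat > h.py <<'E'
import numpy as np,cv2
from bench import arm
def rays(cam,px):
    m=arm.camera_model(cam)
    px=np.atleast_2d(np.array(px,float))
    d=np.c_[(px[:,0]-m['cx'])/m['fx'],(px[:,1]-m['cy'])/m['fy']]
    u=d.copy()
    for _ in range(8): u=d/(1+m['k1']*(u**2).sum(1,keepdims=True))
    P=m['pose']; return P[:3,3],np.c_[u,np.ones(len(u))]@P[:3,:3].T
def onz(cam,px,z):
    o,r=rays(cam,px); return o+r*((z-o[2])/r[:,2])[:,None]
def cloud(cam,d):
    v,u=np.mgrid[0:384,0:512]
    o,r=rays(cam,np.c_[u.ravel(),v.ravel()]); return (o+r*d.reshape(-1,1)).reshape(384,512,3)
def proj(cam,X):
    m=arm.camera_model(cam);P=m['pose'];c=(np.atleast_2d(X)-P[:3,3])@P[:3,:3]
    u=c[:,:2]/c[:,2:];u=u*(1+m['k1']*(u**2).sum(1,keepdims=True))
    return u*[m['fx'],m['fy']]+[m['cx'],m['cy']]
E
python3 - <<'E'
from h import *
p=cv2.imread('pics/top0.png');d=np.load('pics/top0.npy')
C=cloud('top',d);Z=C[...,2]
cv2.imwrite('pics/c1.png',cv2.resize(p[140:290,125:365],None,fx=3.3,fy=3.3,interpolation=cv2.INTER_CUBIC))
for n,(u,v) in dict(tab=(250,230),deck1=(290,260),deck2=(340,260),cas=(318,235),cover=(316,187),grey=(203,262),blue=(153,250),cart=(208,181)).items(): print(n,C[v,u].round(1))
def rect(mask,z,name):
    n,l,s,c=cv2.connectedComponentsWithStats(mask.astype(np.uint8))
    i=1+np.argmax(s[1:,4]);vv,uu=np.where(l==i)
    X=onz('top',np.c_[uu,vv],z)[:,:2].astype(np.float32)
    r=cv2.minAreaRect(X);print(name,s[i],r)
v,u=np.mgrid[0:384,0:512]
R=lambda a,b,c,e:(u>a)&(u<b)&(v>c)&(v<e)
rect((abs(Z-150)<8)&R(260,370,170,290),150,'deck')
rect((abs(Z-85)<8)&R(175,240,240,285),85,'grey')
rect((abs(Z-85)<8)&R(125,180,230,275),85,'blue')
rect((abs(Z-45)<8)&R(170,240,140,220),45,'carton rim')
m=(Z>165)&R(260,370,150,230)
X=C[m];print('cover',len(X),X.min(0),X.max(0),X.mean(0))
E
```

```text
tab [464.3 180.8   3.4]
deck1 [391.   91.3 151.1]
deck2 [391.3 -20.3 151.8]
cas [446.6  27.3 148.6]
cover [544.6  42.2 216.8]
grey [383.5 291.9  89.4]
blue [411.  412.3  87.4]
cart [595.2 295.1   5.1]
deck [ 273  184   87   94 5711] ((459.13323974609375, 33.486549377441406), (189.2849884033203, 169.70179748535156), 8.898639678955078)
grey [184 251  36  24 530] ((382.3201599121094, 296.1955871582031), (36.13389587402344, 81.90840148925781), 16.507726669311523)
blue [132 237  38  28 549] ((410.65478515625, 418.5213317871094), (36.66252136230469, 85.40939331054688), 25.415292739868164)
carton rim [184 154  44  55 349] ((589.301025390625, 296.6014404296875), (141.1140594482422, 111.22315216064453), 2.0708868503570557)
cover 1144 [416.08791945 -13.20907134 165.00090782] [567.37656718 179.68967817 962.56706885] [542.31187945  51.45266013 248.04394258]
```

View pics/c1.png

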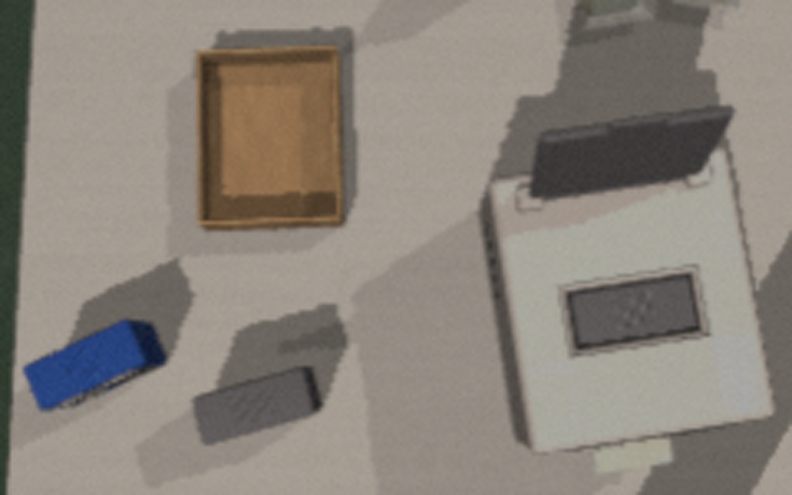

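```bash
python3 - <<'E'
from h import *
p=cv2.imread('pics/top0.png');g=cv2.cvtColor(p,cv2.COLOR_BGR2GRAY);d=np.load('pics/top0.npy')
C=cloud('top',d);Z=C[...,2]
v,u=np.mgrid[0:384,0:512]
R=lambda a,b,c,e:(u>a)&(u<b)&(v>c)&(v<e)
def rects(m,z,nm):
    n,l,s,c=cv2.connectedComponentsWithStats(m.astype(np.uint8));i=1+np.argmax(s[1:,4])
    cs,_=cv2.findContours((l==i).astype(np.uint8),cv2.RETR_EXTERNAL,cv2.CHAIN_APPROX_NONE)
    X=onz('top',np.c_[u[l==i],v[l==i]],z)[:,:2].astype(np.float32)
    print(nm,s[i],X.mean(0),cv2.minAreaRect(X))
print(g[235,290:350]);print(g[215:255,318])
for t in(90,110,130): rects(R(285,350,210,255)&(g<t),150,f'cas<{t}')
rects((Z>78)&(Z<100)&R(175,240,240,285),85,'newdepth')
# deck fit using contour pixel-edge; refine
def plane(m):
    X=C[m];return X.mean(0)
X=C[(abs(Z-150)<8)&R(275,355,205,280)];print('deck z',np.median(X[:,2]))
m=(Z>170)&(Z<320)&R(270,360,160,230)&(C[...,0]>500)
X=C[m];yaw=np.radians(8.9);ex=np.array([np.cos(yaw),np.sin(yaw),0]);ey=np.array([-ex[1],ex[0],0])
b=np.array([448,28,150.]);q=np.c_[(X-b)@ex,(X-b)@ey,X[:,2]-150]
for a in range(20,130,10):
    s=q[(q[:,2]>a)&(q[:,2]<a+10)]
    if len(s):print(a,len(s),np.percentile(s[:,0],[5,50,95]).round(1),np.percentile(s[:,1],[2,98]).round(1))
E
```

```text
[167 169 166 163 162 139 131  98  65  78  86  89  89  88  88  91  88  91
  89  87  89  91  89  90 102  95  80  87  85  85  88  86  88  92  87  88
  88  89  89  86  86  90  89  89  89  70  80 125 127 153 167 167 169 166
 165 167 164 164 165 165]
[164 167 168 167 167 167 165 146 145 133  72  72  86  86  83  81  85  87
  88  87  85  89  93  89  90  88  81  58  98 123 139 163 163 167 166 163
 165 163 168 167]
cas<90 [297 223  40  23 552] [449.69357   28.393381] ((448.8709716796875, 30.638254165649414), (40.14319610595703, 86.89828491210938), 8.900507926940918)
cas<110 [296 223  44  25 743] [448.46222  31.25173] ((447.9700012207031, 29.47310447692871), (44.00103759765625, 92.68541717529297), 8.79725456237793)
cas<130 [296 222  44  26 832] [447.15305   30.314756] ((447.40380859375, 29.550376892089844), (45.72462844848633, 94.54096984863281), 8.947978973388672)
newdepth [184 251  36  24 527] [382.0948 296.3763] ((382.1878662109375, 296.1496276855469), (36.05385208129883, 81.79541015625), 16.191608428955078)
deck z 150.28639722427704
20 73 [87.8 88.9 90. ] [-51.7  61.7]
30 89 [89.5 90.7 92. ] [-52.5  61.6]
40 79 [91.9 92.8 94. ] [-53.8  60.7]
50 88 [93.7 94.8 96.3] [-51.6  60.9]
60 87 [95.7 96.9 98. ] [-53.5  61.5]
70 93 [97.8 98.8 99.9] [-51.6  60.1]
80 97 [ 99.7 100.8 101.9] [-53.4  60.6]
90 96 [101.7 102.8 103.8] [-52.   62.6]
100 108 [103.5 104.7 105.9] [-53.1  61.4]
110 212 [105.8 108.4 113.3] [-53.3  60.4]
120 53 [107.7 110.  112.6] [-12.9  19.3]
```

```bash
cat >> h.py <<'E'
from scipy.spatial.transform import Rotation as Ro
def st(): 
    s=arm.read_state();R=Ro.from_quat(s['ee_rot']).as_matrix()
    print('t',round(s['clock'],2),'pos',s['position'].round(1),'yang',round(np.degrees(np.arctan2(R[1,1],R[0,1]))%360,2),'tilt',np.degrees(np.arccos(-R[2,2])).round(2),'F',s['contact_force'].round(1),'w',round(s['gripper_width'],1),'j',s['joints'].round(2))
    return s,R
def go(t,ang=None):
    s,R=st();print('turn',None if ang is None else round(-((ang-np.degrees(np.arctan2(R[1,1],R[0,1]))+180)%360-180),2))
    a=np.radians(ang) if ang is not None else np.arctan2(R[1,1],R[0,1])
    ty=np.array([np.cos(a),np.sin(a),0]);tx=np.array([-ty[1],ty[0],0]);d=np.array(t)-s['position']
    print('shift cm after turn',(np.array([tx@d,ty@d,-d[2]])/10).round(2))
E
python3 -c "
from h import *
go((448,29.8,230),188.9)"
```

```text
t 0.1 pos [ 234.4 -578.8  230.3] yang 112.04 tilt 0.11 F [ 0.3 -0.3  0.3] w 85.5 j [-0.93  0.39  0.01 -0.   -1.19 -0.26]
turn -76.86
shift cm after turn [-5.683e+01 -3.052e+01  3.000e-02]
```

>>> servo_tool(rows=[{"turn": -7,"z": -0.5},{"turn": -7,"z": -0.5},{"turn": -7,"z": -0.5},{"turn": -7,"z": -0.5},{"turn": -7,"z": -0.5},{"turn": -7},{"turn": -7},{"turn": -7},{"turn": -7},{"turn": -7}])

```text
invalid input at $.rows[0]: expected keys fingers, x, y, z, turn
```

```bash
python3 -c "
from h import *
go((448,29.8,230),188.9)"
```

```text
t 0.1 pos [ 234.4 -578.8  230.3] yang 112.04 tilt 0.11 F [ 0.3 -0.3  0.3] w 85.5 j [-0.93  0.39  0.01 -0.   -1.19 -0.26]
turn -76.86
shift cm after turn [-5.683e+01 -3.052e+01  3.000e-02]
```

>>> servo_tool(rows=[{"fingers": 0,"x": 0,"y": 0,"z": -0.5,"turn": -7},{"fingers": 0,"x": 0,"y": 0,"z": -0.5,"turn": -7},{"fingers": 0,"x": 0,"y": 0,"z": -0.5,"turn": -7},{"fingers": 0,"x": 0,"y": 0,"z": -0.5,"turn": -7},{"fingers": 0,"x": 0,"y": 0,"z": -0.5,"turn": -7},{"fingers": 0,"x": 0,"y": 0,"z": 0,"turn": -7},{"fingers": 0,"x": 0,"y": 0,"z": 0,"turn": -7},{"fingers": 0,"x": 0,"y": 0,"z": 0,"turn": -7},{"fingers": 0,"x": 0,"y": 0,"z": 0,"turn": -7},{"fingers": 0,"x": 0,"y": 0,"z": 0,"turn": -7}])

```text
clock: 0.93
position: [234.5, -579.0, 255.6]
ee_rot: [0.722, -0.692, -0.001, -0.0]
contact_force: [0.1, 0.7, 0.4]
gripper_width: 0.2
```

>>> servo_tool(rows=[{"fingers": 0,"x": 0,"y": 0,"z": 0,"turn": -6.9},{"fingers": 0,"x": 0,"y": 0,"z": 0,"turn": 0},{"fingers": 0,"x": 0,"y": 0,"z": 0,"turn": 0}])

```text
clock: 1.18
position: [234.5, -579.1, 255.8]
ee_rot: [0.759, -0.651, -0.0, -0.0]
contact_force: [1.4, -0.6, 0.4]
gripper_width: -0.0
```

```bash
python3 -c "
from h import *
go((448,29.8,230),188.9)"
```

```text
t 1.18 pos [ 234.5 -579.1  255.8] yang 188.77 tilt 0.05 F [ 1.4 -0.6  0.4] w -0.0 j [-0.93  0.37  0.05 -0.   -1.25  1.08]
turn -0.13
shift cm after turn [-56.85 -30.51   2.58]
```

>>> servo_tool(rows=[{"fingers": 0,"x": -2.8,"y": -1.5,"z": 0,"turn": 0},{"fingers": 0,"x": -2.8,"y": -1.5,"z": 0,"turn": 0},{"fingers": 0,"x": -2.8,"y": -1.5,"z": 0,"turn": 0},{"fingers": 0,"x": -2.8,"y": -1.5,"z": 0,"turn": 0},{"fingers": 0,"x": -2.8,"y": -1.5,"z": 0,"turn": 0},{"fingers": 0,"x": -2.8,"y": -1.5,"z": 0,"turn": 0},{"fingers": 0,"x": -2.8,"y": -1.5,"z": 0,"turn": 0},{"fingers": 0,"x": -2.8,"y": -1.5,"z": 0,"turn": 0},{"fingers": 0,"x": -2.8,"y": -1.5,"z": 0,"turn": 0},{"fingers": 0,"x": -2.8,"y": -1.5,"z": 0,"turn": 0}])

```text
clock: 2.02
position: [339.3, -277.9, 256.4]
ee_rot: [0.759, -0.651, 0.0, -0.0]
contact_force: [0.5, -0.2, 0.4]
gripper_width: 0.1
```

>>> servo_tool(rows=[{"fingers": 0,"x": -2.8,"y": -1.5,"z": 0,"turn": 0},{"fingers": 0,"x": -2.8,"y": -1.5,"z": 0,"turn": 0},{"fingers": 0,"x": -2.8,"y": -1.5,"z": 0,"turn": 0},{"fingers": 0,"x": -2.8,"y": -1.5,"z": 0,"turn": 0},{"fingers": 0,"x": -2.8,"y": -1.5,"z": 0,"turn": 0},{"fingers": 0,"x": -2.8,"y": -1.5,"z": 0,"turn": 0},{"fingers": 0,"x": -2.8,"y": -1.5,"z": 0,"turn": 0},{"fingers": 0,"x": -2.8,"y": -1.5,"z": 0,"turn": 0},{"fingers": 0,"x": -2.8,"y": -1.5,"z": 0,"turn": 0},{"fingers": 0,"x": 0,"y": 0,"z": 0,"turn": 0}])

```text
clock: 2.85
position: [435.1, -5.8, 256.4]
ee_rot: [0.761, -0.649, 0.0, -0.001]
contact_force: [0.9, -0.3, 0.6]
gripper_width: -0.3
```

```bash
python3 -c "
from h import *
go((448,29.8,155),188.9)"
```

```text
t 2.85 pos [435.1  -5.8 256.4] yang 189.06 tilt 0.09 F [ 0.9 -0.3  0.6] w -0.3 j [ 0.36  0.03 -0.38 -0.   -1.15 -0.2 ]
turn 0.16
shift cm after turn [-3.31 -1.82 10.14]
```

>>> servo_tool(rows=[{"fingers": 0,"x": -1.65,"y": -0.9,"z": 0,"turn": 0.1},{"fingers": 0,"x": -1.65,"y": -0.9,"z": 0,"turn": 0},{"fingers": 0,"x": 0,"y": 0,"z": 2.5,"turn": 0},{"fingers": 0,"x": 0,"y": 0,"z": 2.5,"turn": 0},{"fingers": 0,"x": 0,"y": 0,"z": 2.5,"turn": 0},{"fingers": 0,"x": 0,"y": 0,"z": 1.5,"turn": 0},{"fingers": 0,"x": 0,"y": 0,"z": 0.8,"turn": 0},{"fingers": 0,"x": 0,"y": 0,"z": 0,"turn": 0},{"fingers": 0,"x": 0,"y": 0,"z": 0,"turn": 0}])

```text
clock: 3.6
position: [446.5, 25.8, 158.7]
ee_rot: [0.759, -0.651, 0.0, -0.0]
contact_force: [0.8, -0.5, -0.0]
gripper_width: 0.4
```

```bash
python3 - <<'E'
from h import *
go((448,29.8,155),188.9)
out=[]
for n in("scene","top"):
    p,d=arm.get_image(n);c=proj(n,[448,30,150])[0];print(n,c);u,v=int(c[0]),int(c[1])
    u=min(max(u,60),452);v=min(max(v,50),334)
    out.append(cv2.resize(p[v-50:v+50,u-60:u+60,::-1],(396,330),interpolation=cv2.INTER_CUBIC))
cv2.imwrite('pics/c2.png',np.hstack(out))
E
```

```text
t 3.6 pos [446.5  25.8 158.7] yang 188.79 tilt 0.03 F [ 0.8 -0.5 -0. ] w 0.4 j [ 0.42  0.16 -0.52  0.   -0.9  -0.27]
turn -0.11
shift cm after turn [-0.37 -0.21  0.37]
scene [276.60037358 229.94958106]
top [316.9006602  234.34680759]
```

View pics/c2.png

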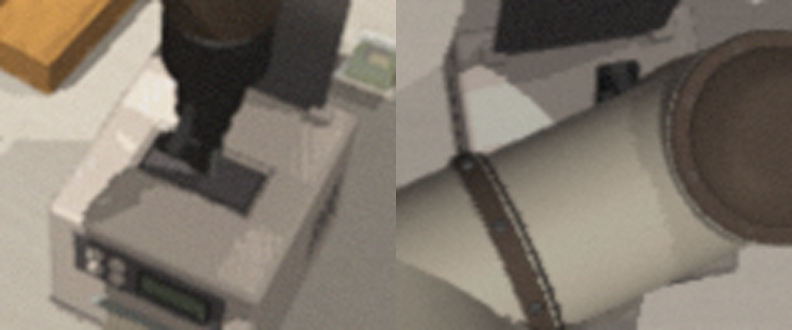

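```bash
python3 - <<'E'
from h import *
q=onz('scene',[(290.2,243.5),(297.8,230.5),(257.8,229.9)],150)
print(q, 'ctr',(q[1]+q[2])/2, np.linalg.norm(q[0]-q[1]),np.linalg.norm(q[0]-q[2]))
E
```

```text
[[435.49763818 -18.52416639 150.        ]
 [478.2711906  -12.12583695 150.        ]
 [420.10134153  66.5831282  150.        ]] ctr [449.18626606  27.22864562 150.        ] 43.249455561672185 86.48871338415553
```

>>> servo_tool(rows=[{"fingers": 0,"x": -0.35,"y": -0.2,"z": 0.3,"turn": 0},{"fingers": 0,"x": 0,"y": 0,"z": 0.3,"turn": 0},{"fingers": 0,"x": 0,"y": 0,"z": 0.2,"turn": 0},{"fingers": 0,"x": 0,"y": 0,"z": 0.1,"turn": 0},{"fingers": 0,"x": 0,"y": 0,"z": 0.1,"turn": 0},{"fingers": 0,"x": 0,"y": 0,"z": 0,"turn": 0}])

```text
clock: 4.2
position: [447.8, 29.8, 148.9]
ee_rot: [0.76, -0.65, 0.0, -0.0]
contact_force: [-1.1, 0.6, 6.1]
gripper_width: 0.1
```

>>> servo_tool(rows=[{"fingers": 0,"x": 0,"y": 0,"z": 0.1,"turn": 0},{"fingers": 0,"x": 0,"y": 0,"z": 0.1,"turn": 0},{"fingers": 0,"x": 0,"y": 0,"z": 0.1,"turn": 0},{"fingers": 0,"x": 0,"y": 0,"z": 0,"turn": 0}])

```text
clock: 4.53
position: [447.8, 29.8, 146.0]
ee_rot: [0.76, -0.65, 0.0, -0.0]
contact_force: [-2.4, 1.2, 5.3]
gripper_width: 0.1
```

>>> servo_tool(rows=[{"fingers": 0,"x": 0,"y": 0,"z": 0.1,"turn": 0},{"fingers": 0,"x": 0,"y": 0,"z": 0,"turn": 0}])

```text
clock: 4.7
position: [447.9, 29.8, 145.1]
ee_rot: [0.76, -0.65, 0.0, -0.0]
contact_force: [-2.4, 0.5, 6.5]
gripper_width: 0.1
```

>>> servo_tool(rows=[{"fingers": 0,"x": 0,"y": 0,"z": 0.1,"turn": 0},{"fingers": 0,"x": 0,"y": 0,"z": 0,"turn": 0}])

```text
clock: 4.87
position: [447.9, 29.9, 144.2]
ee_rot: [0.76, -0.65, 0.0, -0.0]
contact_force: [-1.8, 1.3, 5.9]
gripper_width: 0.0
```

>>> servo_tool(rows=[{"fingers": 0,"x": 0,"y": 0,"z": 0.1,"turn": 0},{"fingers": 0,"x": 0,"y": 0,"z": 0,"turn": 0}])

```text
clock: 5.03
position: [448.6, 30.0, 144.2]
ee_rot: [0.76, -0.65, 0.001, -0.001]
contact_force: [-2.3, 0.7, 11.0]
gripper_width: -0.4
```

The force jumped to 11 N with no further travel, so it is at the stop. I'll let go and rise.

>>> servo_tool(rows=[{"fingers": 0,"x": 0,"y": 0,"z": 0,"turn": 0},{"fingers": 0,"x": 0,"y": 0,"z": -0.5,"turn": 0},{"fingers": 0,"x": 0,"y": 0,"z": -1,"turn": 0},{"fingers": 0,"x": 0,"y": 0,"z": -2,"turn": 0},{"fingers": 0,"x": 0,"y": 0,"z": -3,"turn": 0},{"fingers": 8.5,"x": 0,"y": 0,"z": -2,"turn": 0},{"fingers": 8.5,"x": 0,"y": 0,"z": 0,"turn": 0},{"fingers": 8.5,"x": 0,"y": 0,"z": 0,"turn": 0},{"fingers": 8.5,"x": 0,"y": 0,"z": 0,"turn": 0},{"fingers": 8.5,"x": 0,"y": 0,"z": 0,"turn": 0}])

```text
clock: 5.87
position: [446.7, 29.5, 226.1]
ee_rot: [0.759, -0.651, -0.001, 0.001]
contact_force: [0.3, -1.0, -0.5]
gripper_width: 60.6
```

```bash
python3 - <<'E'
from h import *
go((448,29.8,153),188.9)
n="scene"
p,d=arm.get_image(n);c=proj(n,[448,30,170])[0];u,v=int(c[0]),int(c[1])
cv2.imwrite('pics/c3.png',cv2.resize(p[v-50:v+60,u-60:u+60,::-1],None,fx=5,fy=5,interpolation=cv2.INTER_CUBIC));print(u-60,v-50)
C=cloud(n,d)
m=(abs(C[...,2]-179)<5)&(np.hypot(C[...,0]-448,C[...,1]-30)<60)
X=C[m];print(m.sum(),np.median(X[:,2]),cv2.minAreaRect(X[:,:2].astype(np.float32)))
E
```

```text
t 5.87 pos [446.7  29.5 226.1] yang 188.83 tilt 0.15 F [ 0.3 -1.  -0.5] w 60.6 j [ 0.43  0.08 -0.41 -0.   -1.08 -0.28]
turn -0.07
shift cm after turn [-0.01 -0.13  7.31]
217 175
369 178.91884234836652 ((450.59747314453125, 29.410940170288086), (38.08799743652344, 83.44438934326172), 8.008119583129883)
```

View pics/c3.png

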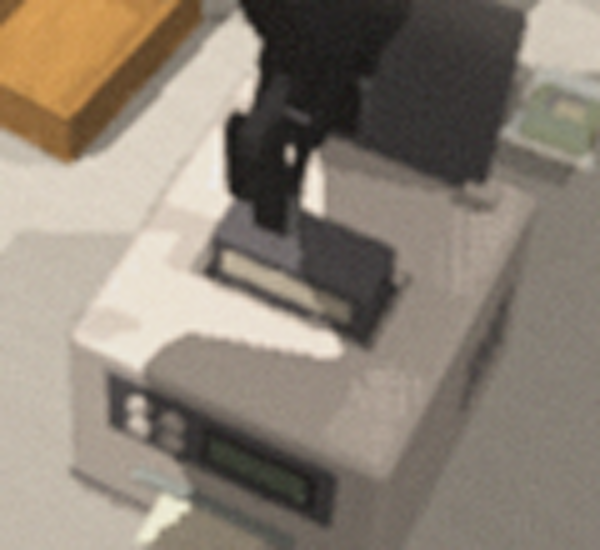

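The spent cassette has risen: its top measures z=179 at (450,29.5), and it stands clear of the deck in the view. I'll grasp it now.

>>> servo_tool(rows=[{"fingers": 8.5,"x": 0,"y": -0.2,"z": 1,"turn": 0},{"fingers": 8.5,"x": 0,"y": 0,"z": 1.5,"turn": 0},{"fingers": 8.5,"x": 0,"y": 0,"z": 1.5,"turn": 0},{"fingers": 8.5,"x": 0,"y": 0,"z": 1.5,"turn": 0},{"fingers": 8.5,"x": 0,"y": 0,"z": 1,"turn": 0},{"fingers": 8.5,"x": 0,"y": 0,"z": 0.6,"turn": 0},{"fingers": 8.5,"x": 0,"y": 0,"z": 0,"turn": 0},{"fingers": 8.5,"x": 0,"y": 0,"z": 0,"turn": 0}])

```text
clock: 6.58
position: [449.5, 29.9, 156.1]
ee_rot: [0.76, -0.65, -0.0, 0.001]
contact_force: [1.1, 0.1, 0.6]
gripper_width: 85.0
```

>>> servo_tool(rows=[{"fingers": 3,"x": 0,"y": 0,"z": 0,"turn": 0},{"fingers": 3,"x": 0,"y": 0,"z": 0,"turn": 0},{"fingers": 3,"x": 0,"y": 0,"z": 0,"turn": 0},{"fingers": 3,"x": 0,"y": 0,"z": 0,"turn": 0},{"fingers": 2,"x": 0,"y": 0,"z": 0,"turn": 0},{"fingers": 2,"x": 0,"y": 0,"z": 0,"turn": 0},{"fingers": 2,"x": 0,"y": 0,"z": 0,"turn": 0}])

```text
clock: 7.17
position: [449.7, 30.1, 156.7]
ee_rot: [0.76, -0.65, 0.0, -0.0]
contact_force: [-2.1, 0.4, 2.4]
gripper_width: 34.4
```

>>> servo_tool(rows=[{"fingers": 5,"x": 0,"y": 0,"z": 0,"turn": 0},{"fingers": 5,"x": 0,"y": 0,"z": 0,"turn": 0},{"fingers": 5,"x": 0,"y": 0,"z": 0.3,"turn": 0},{"fingers": 5,"x": 0,"y": 0,"z": 0.2,"turn": 0},{"fingers": 5,"x": 0,"y": 0,"z": 0,"turn": 0},{"fingers": 2,"x": 0,"y": 0,"z": 0,"turn": 0},{"fingers": 2,"x": 0,"y": 0,"z": 0,"turn": 0},{"fingers": 2,"x": 0,"y": 0,"z": 0,"turn": 0},{"fingers": 2,"x": 0,"y": 0,"z": 0,"turn": 0},{"fingers": 2,"x": 0,"y": 0,"z": 0,"turn": 0}])

```text
clock: 8.0
position: [449.3, 30.0, 151.3]
ee_rot: [0.76, -0.65, -0.0, 0.0]
contact_force: [-0.2, 0.5, 1.1]
gripper_width: 35.1
```

```bash
python3 - <<'E'
from h import *
go((448,29.8,245),188.9)
n="scene"
p,d=arm.get_image(n);c=proj(n,[448,30,170])[0];u,v=int(c[0]),int(c[1])
cv2.imwrite('pics/c4.png',cv2.resize(p[v-50:v+60,u-60:u+60,::-1],None,fx=5,fy=5,interpolation=cv2.INTER_CUBIC))
E
```

```text
t 8.0 pos [449.3  30.  151.3] yang 188.85 tilt 0.02 F [-0.2  0.5  1.1] w 35.1 j [ 0.43  0.17 -0.52 -0.   -0.88 -0.27]
turn -0.05
shift cm after turn [-0.    0.13 -9.37]
```

View pics/c4.png

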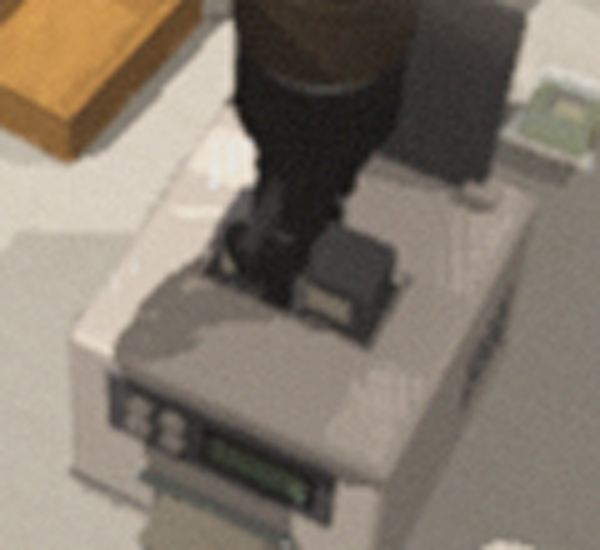

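>>> servo_tool(rows=[{"fingers": 2,"x": 0,"y": 0,"z": -0.5,"turn": 0},{"fingers": 2,"x": 0,"y": 0,"z": -1,"turn": 0},{"fingers": 2,"x": 0,"y": 0,"z": -1.5,"turn": 0},{"fingers": 2,"x": 0,"y": 0,"z": -1.5,"turn": 0},{"fingers": 2,"x": 0,"y": 0,"z": -1.5,"turn": 0},{"fingers": 2,"x": 0,"y": 0,"z": -1.5,"turn": 0},{"fingers": 2,"x": 0,"y": 0,"z": -1.5,"turn": 0},{"fingers": 2,"x": 0,"y": 0,"z": -1,"turn": 0},{"fingers": 2,"x": 0,"y": 0,"z": 0,"turn": 0}])

```text
clock: 8.8
position: [450.8, 30.4, 253.6]
ee_rot: [0.76, -0.65, 0.001, -0.002]
contact_force: [-0.0, -0.3, -2.0]
gripper_width: 34.8
```

>>> servo_tool(rows=[{"fingers": 2,"x": -1,"y": 0,"z": 0,"turn": 0},{"fingers": 2,"x": -2,"y": 0,"z": 0,"turn": 0},{"fingers": 2,"x": -2,"y": 0,"z": 0,"turn": 0},{"fingers": 2,"x": -2,"y": 0,"z": 0,"turn": 0},{"fingers": 2,"x": -2,"y": 0,"z": 0,"turn": 0},{"fingers": 2,"x": -2,"y": 0,"z": 0,"turn": 3},{"fingers": 2,"x": -2,"y": 0,"z": 0,"turn": 4},{"fingers": 2,"x": 0,"y": 0,"z": 0,"turn": 0}])

```text
clock: 9.47
position: [429.9, 161.4, 250.0]
ee_rot: [0.719, -0.695, -0.0, 0.0]
contact_force: [0.1, -0.6, -1.1]
gripper_width: 35.3
```

```bash
python3 - <<'E'
from h import *
go((589.3,296.6,120),182)
E
```

```text
t 9.47 pos [429.9 161.4 250. ] yang 181.9 tilt 0.08 F [ 0.1 -0.6 -1.1] w 35.3 j [ 0.71  0.08 -0.35 -0.   -1.14 -0.68]
turn -0.1
shift cm after turn [-12.96 -16.4   13.  ]
```

>>> servo_tool(rows=[{"fingers": 2,"x": -1.4,"y": -1.2,"z": 0,"turn": 0},{"fingers": 2,"x": -1.6,"y": -2,"z": 0,"turn": 0},{"fingers": 2,"x": -2,"y": -2.6,"z": 0,"turn": 0},{"fingers": 2,"x": -2,"y": -2.6,"z": 0,"turn": 0},{"fingers": 2,"x": -2,"y": -2.6,"z": 0,"turn": 0},{"fingers": 2,"x": -2,"y": -2.6,"z": 1,"turn": 0},{"fingers": 2,"x": -2,"y": -1.8,"z": 2.5,"turn": 0},{"fingers": 2,"x": 0,"y": -1,"z": 2.5,"turn": 0},{"fingers": 2,"x": 0,"y": 0,"z": 2,"turn": 0},{"fingers": 2,"x": 0,"y": 0,"z": 2,"turn": 0}])

```text
clock: 10.3
position: [589.7, 293.7, 147.4]
ee_rot: [0.718, -0.696, -0.001, 0.002]
contact_force: [0.1, -0.4, -1.4]
gripper_width: 35.3
```

>>> servo_tool(rows=[{"fingers": 2,"x": 0,"y": 0,"z": 0,"turn": 0},{"fingers": 2,"x": 0,"y": 0,"z": 0,"turn": 0}])

```text
clock: 10.47
position: [589.4, 293.2, 149.2]
ee_rot: [0.719, -0.695, -0.0, 0.002]
contact_force: [-0.4, -0.1, -0.7]
gripper_width: 34.9
```

```bash
python3 - <<'E'
from h import *
go((589.3,296.6,64),182)
out=[]
for n in("scene","top"):
    p,d=arm.get_image(n);c=proj(n,[589,297,60])[0];u,v=int(c[0]),int(c[1])
    u=min(max(u,60),452);v=min(max(v,50),334)
    out.append(cv2.resize(p[v-50:v+50,u-60:u+60,::-1],(396,330),interpolation=cv2.INTER_CUBIC))
cv2.imwrite('pics/c5.png',np.hstack(out))
E
```

```text
t 10.47 pos [589.4 293.2 149.2] yang 181.87 tilt 0.28 F [-0.4 -0.1 -0.7] w 34.9 j [ 0.71  0.5  -0.01  0.   -1.06 -0.67]
turn -0.13
shift cm after turn [-0.34 -0.01  8.52]
```

View pics/c5.png

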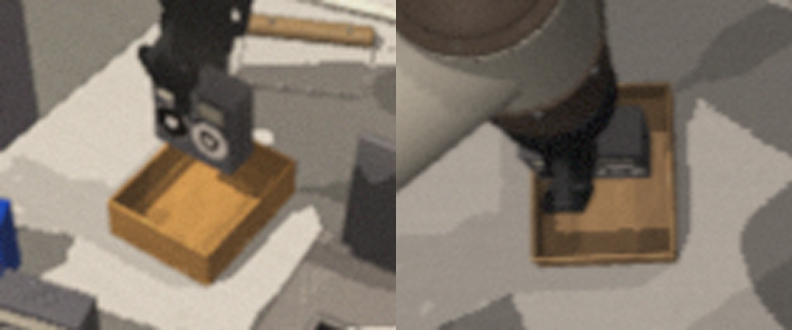

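>>> servo_tool(rows=[{"fingers": 2,"x": -0.3,"y": 0,"z": 1,"turn": 0},{"fingers": 2,"x": 0,"y": 0,"z": 1.5,"turn": 0},{"fingers": 2,"x": 0,"y": 0,"z": 1.5,"turn": 0},{"fingers": 2,"x": 0,"y": 0,"z": 1.5,"turn": 0},{"fingers": 2,"x": 0,"y": 0,"z": 1.5,"turn": 0},{"fingers": 2,"x": 0,"y": 0,"z": 0.8,"turn": 0},{"fingers": 2,"x": 0,"y": 0,"z": 0.4,"turn": 0},{"fingers": 2,"x": 0,"y": 0,"z": 0,"turn": 0},{"fingers": 2,"x": 0,"y": 0,"z": 0,"turn": 0}])

```text
clock: 11.32
position: [590.7, 297.3, 70.2]
ee_rot: [0.719, -0.696, 0.0, -0.001]
contact_force: [-0.5, 1.0, -0.7]
gripper_width: 35.0
```

>>> servo_tool(rows=[{"fingers": 2,"x": 0,"y": 0,"z": 0.1,"turn": 0},{"fingers": 2,"x": 0,"y": 0,"z": 0,"turn": 0}])

```text
clock: 11.48
position: [590.7, 297.2, 69.3]
ee_rot: [0.718, -0.696, 0.0, -0.001]
contact_force: [-0.1, -0.0, -1.2]
gripper_width: 35.0
```

>>> servo_tool(rows=[{"fingers": 2,"x": 0,"y": 0,"z": 0.3,"turn": 0},{"fingers": 2,"x": 0,"y": 0,"z": 0.2,"turn": 0},{"fingers": 2,"x": 0,"y": 0,"z": 0.2,"turn": 0},{"fingers": 2,"x": 0,"y": 0,"z": 0,"turn": 0}])

```text
clock: 11.82
position: [590.2, 296.9, 61.4]
ee_rot: [0.718, -0.696, 0.0, -0.0]
contact_force: [-0.4, 0.1, -2.1]
gripper_width: 35.0
```

Near the floor; one more millimetre down, then I'll release.

>>> servo_tool(rows=[{"fingers": 2,"x": 0,"y": 0,"z": 0.1,"turn": 0},{"fingers": 5,"x": 0,"y": 0,"z": 0,"turn": 0},{"fingers": 8.5,"x": 0,"y": 0,"z": 0,"turn": 0},{"fingers": 8.5,"x": 0,"y": 0,"z": 0,"turn": 0},{"fingers": 8.5,"x": 0,"y": 0,"z": 0,"turn": 0},{"fingers": 8.5,"x": 0,"y": 0,"z": -0.5,"turn": 0},{"fingers": 8.5,"x": 0,"y": 0,"z": -2,"turn": 0},{"fingers": 8.5,"x": 0,"y": 0,"z": -3,"turn": 0},{"fingers": 8.5,"x": 0,"y": 0,"z": -3,"turn": 0},{"fingers": 8.5,"x": 0,"y": 0,"z": -3,"turn": 0}])

```text
clock: 12.65
position: [590.1, 296.7, 176.8]
ee_rot: [0.718, -0.696, 0.0, 0.0]
contact_force: [0.9, -0.4, 0.1]
gripper_width: 85.2
```

```bash
python3 - <<'E'
from h import *
go((382.2,296.2,170),196.3)
n='scene'
p,d=arm.get_image(n);c=proj(n,[589,297,60])[0];u,v=int(c[0]),int(c[1])
u=min(max(u,60),452);v=min(max(v,50),334)
cv2.imwrite('pics/c6.png',cv2.resize(p[v-50:v+80,u-80:u+60,::-1],None,fx=4,fy=4,interpolation=cv2.INTER_CUBIC));
C=cloud(n,d)
for nm,c,z in(('spent',(589,297),89),('new',(382,296),85)):
  m=(abs(C[...,2]-z)<5)&(np.hypot(C[...,0]-c[0],C[...,1]-c[1])<60)
  X=C[m];print(nm,m.sum(),np.median(X[:,2]),cv2.minAreaRect(X[:,:2].astype(np.float32)))
E
```

```text
t 12.65 pos [590.1 296.7 176.8] yang 181.85 tilt 0.02 F [ 0.9 -0.4  0.1] w 85.2 j [ 0.71  0.48  0.03  0.   -1.11 -0.68]
turn -14.45
shift cm after turn [-5.79 19.97  0.68]
spent 270 88.75657500536005 ((590.4310913085938, 295.8919677734375), (38.41260528564453, 85.25084686279297), 1.8930611610412598)
new 345 84.87059578582205 ((382.02203369140625, 296.7776184082031), (37.54761505126953, 85.96316528320312), 16.67099952697754)
```

View pics/c6.png

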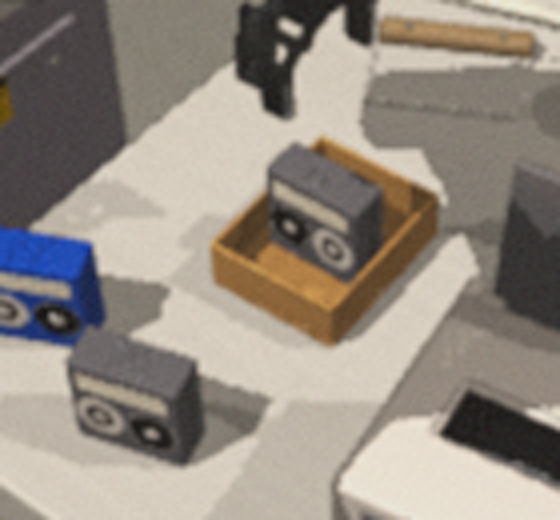

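The spent cassette stands inside the carton at (590,296), top at z=89. Both views put the new grey cassette at (382,296.5), at 16.5°. Next I'll move over it.

>>> servo_tool(rows=[{"fingers": 8.5,"x": 0,"y": 0,"z": 0,"turn": -7},{"fingers": 8.5,"x": 0,"y": 0,"z": 0,"turn": -7},{"fingers": 8.5,"x": -0.6,"y": 1.5,"z": 0,"turn": -0.6},{"fingers": 8.5,"x": -0.8,"y": 3,"z": 0,"turn": 0},{"fingers": 8.5,"x": -1,"y": 3.5,"z": 0,"turn": 0},{"fingers": 8.5,"x": -1,"y": 3.5,"z": 0,"turn": 0},{"fingers": 8.5,"x": -1,"y": 3.5,"z": 0,"turn": 0},{"fingers": 8.5,"x": -1,"y": 3,"z": 0,"turn": 0},{"fingers": 8.5,"x": -0.4,"y": 2,"z": 0,"turn": 0},{"fingers": 8.5,"x": 0,"y": 0,"z": 0,"turn": 0}])

```text
clock: 13.53
position: [378.8, 295.1, 175.9]
ee_rot: [0.802, -0.598, -0.0, 0.0]
contact_force: [0.1, -0.1, -0.5]
gripper_width: 85.0
```

>>> servo_tool(rows=[{"fingers": 8.5,"x": 0,"y": 0,"z": 2,"turn": 0},{"fingers": 8.5,"x": 0,"y": 0,"z": 1,"turn": 0},{"fingers": 8.5,"x": 0,"y": 0,"z": 0,"turn": 0}])

```text
clock: 13.78
position: [381.3, 295.1, 143.7]
ee_rot: [0.801, -0.599, -0.0, 0.002]
contact_force: [0.1, -0.5, -0.2]
gripper_width: 85.0
```

```bash
python3 - <<'E'
from h import *
go((382.1,296.4,58),196.4)
out=[]
for n in("scene","top"):
    p,d=arm.get_image(n);c=proj(n,[382,296,85])[0];u,v=int(c[0]),int(c[1])
    u=min(max(u,60),452);v=min(max(v,50),334)
    out.append(cv2.resize(p[v-50:v+50,u-60:u+60,::-1],(396,330),interpolation=cv2.INTER_CUBIC))
cv2.imwrite('pics/c7.png',np.hstack(out))
E
```

```text
t 13.78 pos [381.3 295.1 143.7] yang 196.43 tilt 0.2 F [ 0.1 -0.5 -0.2] w 85.0 j [ 1.    0.23 -0.46 -0.   -0.88 -0.71]
turn 0.03
shift cm after turn [-0.1  -0.11  8.57]
```

View pics/c7.png

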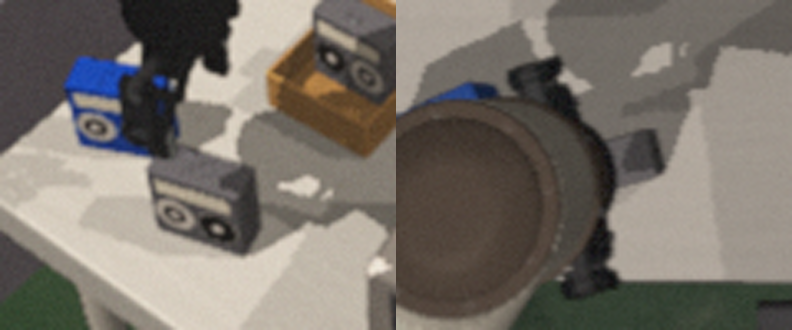

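>>> servo_tool(rows=[{"fingers": 8.5,"x": -0.1,"y": 0,"z": 1.5,"turn": 0},{"fingers": 8.5,"x": 0,"y": 0,"z": 2,"turn": 0},{"fingers": 8.5,"x": 0,"y": 0,"z": 2,"turn": 0},{"fingers": 8.5,"x": 0,"y": 0,"z": 1.5,"turn": 0},{"fingers": 8.5,"x": 0,"y": 0,"z": 0.9,"turn": 0},{"fingers": 8.5,"x": 0,"y": 0,"z": 0.5,"turn": 0},{"fingers": 8.5,"x": 0,"y": 0,"z": 0,"turn": 0},{"fingers": 8.5,"x": 0,"y": 0,"z": 0,"turn": 0},{"fingers": 8.5,"x": 0,"y": 0,"z": 0,"turn": 0}])

```text
clock: 14.63
position: [382.3, 297.7, 62.3]
ee_rot: [0.801, -0.599, 0.0, -0.001]
contact_force: [-0.6, -0.7, 0.1]
gripper_width: 85.1
```

>>> servo_tool(rows=[{"fingers": 8.5,"x": 0.1,"y": 0,"z": 0.3,"turn": 0},{"fingers": 8.5,"x": 0,"y": 0,"z": 0,"turn": 0},{"fingers": 2,"x": 0,"y": 0,"z": 0,"turn": 0},{"fingers": 2,"x": 0,"y": 0,"z": 0,"turn": 0},{"fingers": 2,"x": 0,"y": 0,"z": 0,"turn": 0},{"fingers": 2,"x": 0,"y": 0,"z": 0,"turn": 0},{"fingers": 2,"x": 0,"y": 0,"z": 0,"turn": 0},{"fingers": 2,"x": 0,"y": 0,"z": 0,"turn": 0},{"fingers": 2,"x": 0,"y": 0,"z": 0,"turn": 0}])

```text
clock: 15.38
position: [382.1, 296.2, 58.6]
ee_rot: [0.801, -0.599, 0.0, -0.0]
contact_force: [-1.5, 0.1, 3.2]
gripper_width: 35.2
```

```bash
python3 - <<'E'
from h import *
go((449.3,30,245),188.85)
n='scene'
p,d=arm.get_image(n)
v,u=np.mgrid[0:384,0:512];g=p.max(2)
C=cloud(n,d)
# bay opening: deep or dark pixels within deck region
m=(np.hypot(C[...,0]-449,C[...,1]-30)<75)&(C[...,2]<140)&(C[...,2]>20)
c=proj(n,[449,30,150])[0];a,b=int(c[0]),int(c[1])
cv2.imwrite('pics/c8.png',cv2.resize(p[b-45:b+45,a-60:a+60,::-1],None,fx=6,fy=6,interpolation=cv2.INTER_CUBIC));print(a-60,b-45)
E
```

```text
t 15.38 pos [382.1 296.2  58.6] yang 196.46 tilt 0.03 F [-1.5  0.1  3.2] w 35.2 j [ 1.    0.36 -0.55  0.   -0.66 -0.71]
turn 7.61
shift cm after turn [ 27.34  -2.55 -18.64]
216 184
```

View pics/c8.png

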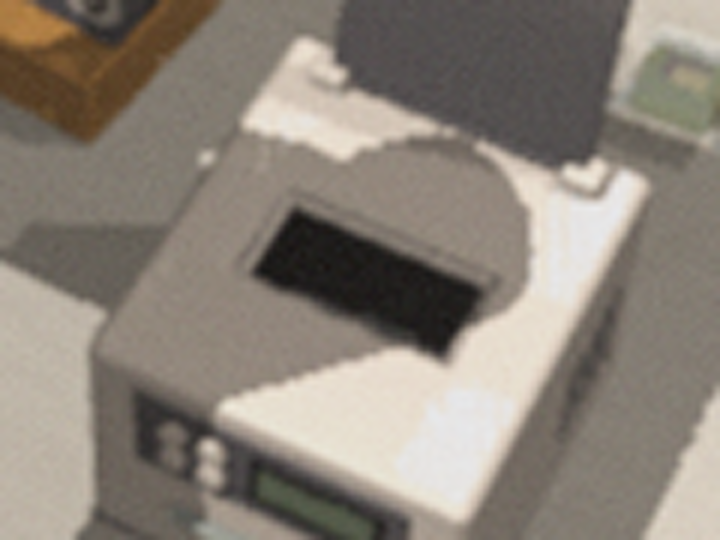

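```bash
python3 - <<'E'
from h import *
for nm,q,z in(('outer',[(297,190),(500,278),(447,362),(243,270)],150),('inner',[(290,207),(485,290),(442,357),(252,272)],145)):
    q=(np.array(q)+.5)/6-.5+[216,184]
    X=onz('scene',q,z);print(nm,X.mean(0),[np.linalg.norm(X[i]-X[(i+1)%4]).round(1) for i in range(4)],cv2.minAreaRect(X[:,:2].astype(np.float32)))
E
```

```text
outer [450.90071522  29.67746103 150.        ] [np.float64(93.2), np.float64(47.4), np.float64(92.2), np.float64(46.9)] ((451.04443359375, 29.45992660522461), (47.366268157958984, 93.64276123046875), 8.509157180786133)
inner [450.08596108  31.0202389  145.        ] [np.float64(89.3), np.float64(38.0), np.float64(86.2), np.float64(37.0)] ((449.86767578125, 30.799480438232422), (37.991310119628906, 89.29085540771484), 9.359893798828125)
```

>>> servo_tool(rows=[{"fingers": 2,"x": 0,"y": 0,"z": -1,"turn": 0},{"fingers": 2,"x": 0,"y": 0,"z": -2,"turn": 0},{"fingers": 2,"x": 0,"y": 0,"z": -3,"turn": 0},{"fingers": 2,"x": 0,"y": 0,"z": -3,"turn": 0},{"fingers": 2,"x": 0,"y": 0,"z": -3,"turn": 0},{"fingers": 2,"x": 0,"y": 0,"z": -3,"turn": 0},{"fingers": 2,"x": 0,"y": 0,"z": -3,"turn": 0},{"fingers": 2,"x": 0,"y": 0,"z": -1,"turn": 3.6},{"fingers": 2,"x": 0,"y": 0,"z": 0,"turn": 4},{"fingers": 2,"x": 0,"y": 0,"z": 0,"turn": 0}])

```text
clock: 16.27
position: [381.7, 295.9, 248.5]
ee_rot: [0.759, -0.651, -0.0, -0.0]
contact_force: [-0.1, -0.3, -1.7]
gripper_width: 35.2
```

```bash
python3 - <<'E'
from h import *
go((449.3,30,235),188.85)
E
```

```text
t 16.27 pos [381.7 295.9 248.5] yang 188.75 tilt 0.06 F [-0.1 -0.3 -1.7] w 35.2 j [ 1.    0.13 -0.3  -0.   -1.14 -0.84]
turn -0.1
shift cm after turn [27.31 -2.59  1.35]
```

>>> servo_tool(rows=[{"fingers": 2,"x": 1.5,"y": -0.2,"z": 0,"turn": 0},{"fingers": 2,"x": 2.5,"y": -0.3,"z": 0,"turn": 0},{"fingers": 2,"x": 3.5,"y": -0.4,"z": 0,"turn": 0},{"fingers": 2,"x": 3.5,"y": -0.4,"z": 0,"turn": 0},{"fingers": 2,"x": 3.5,"y": -0.4,"z": 0,"turn": 0},{"fingers": 2,"x": 3.5,"y": -0.4,"z": 0,"turn": 0},{"fingers": 2,"x": 3.5,"y": -0.3,"z": 0,"turn": 0},{"fingers": 2,"x": 3,"y": -0.2,"z": 0,"turn": 0},{"fingers": 2,"x": 2,"y": 0,"z": 0,"turn": 0},{"fingers": 2,"x": 0.8,"y": 0,"z": 0.5,"turn": -0.1}])

```text
clock: 17.1
position: [449.5, 27.9, 242.7]
ee_rot: [0.76, -0.65, -0.0, 0.001]
contact_force: [-0.2, 0.6, -1.7]
gripper_width: 35.3
```

>>> servo_tool(rows=[{"fingers": 2,"x": 0,"y": 0,"z": 1,"turn": 0},{"fingers": 2,"x": 0,"y": 0,"z": 0.5,"turn": 0},{"fingers": 2,"x": 0,"y": 0,"z": 0,"turn": 0},{"fingers": 2,"x": 0,"y": 0,"z": 0,"turn": 0},{"fingers": 2,"x": 0,"y": 0,"z": 0,"turn": 0}])

```text
clock: 17.52
position: [449.8, 30.9, 228.4]
ee_rot: [0.761, -0.649, 0.0, 0.0]
contact_force: [0.1, 0.6, -1.2]
gripper_width: 34.9
```

```bash
python3 - <<'E'
from h import *
go((449.3,30,210),188.85)
n='scene'
p,d=arm.get_image(n)
C=cloud(n,d)
c=proj(n,[449,30,200])[0];a,b=int(c[0]),int(c[1])
cv2.imwrite('pics/c9.png',cv2.resize(p[b-50:b+60,a-65:a+65,::-1],None,fx=5,fy=5,interpolation=cv2.INTER_CUBIC))
g=p.max(2)
for z in(235,240,245,250):
  m=(abs(C[...,2]-z)<3)&(np.hypot(C[...,0]-449,C[...,1]-30)<55)
  print(z,m.sum())
E
```

```text
t 17.52 pos [449.8  30.9 228.4] yang 189.04 tilt 0.01 F [ 0.1  0.6 -1.2] w 34.9 j [ 0.43  0.09 -0.4   0.   -1.08 -0.27]
turn 0.19
shift cm after turn [0.08 0.06 1.84]
235 46
240 50
245 47
250 76
```

View pics/c9.png

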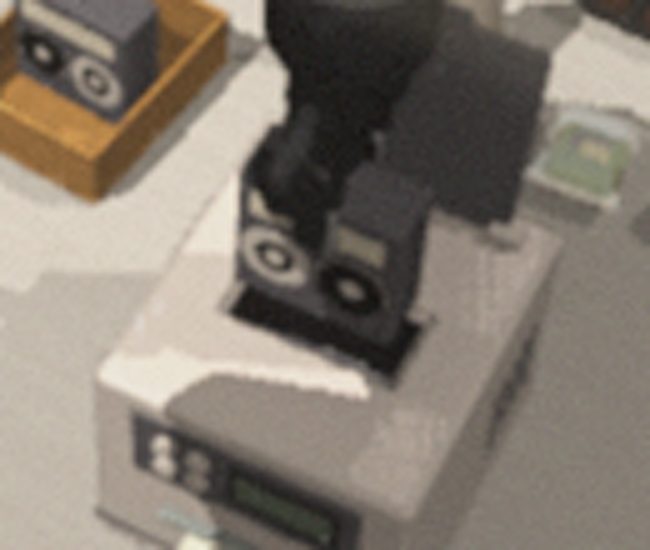

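>>> servo_tool(rows=[{"fingers": 2,"x": 0.08,"y": 0.05,"z": 0.7,"turn": 0.1},{"fingers": 2,"x": 0,"y": 0,"z": 0.6,"turn": 0},{"fingers": 2,"x": 0,"y": 0,"z": 0.4,"turn": 0},{"fingers": 2,"x": 0,"y": 0,"z": 0.3,"turn": 0},{"fingers": 2,"x": 0,"y": 0,"z": 0.2,"turn": 0},{"fingers": 2,"x": 0,"y": 0,"z": 0,"turn": 0}])

```text
clock: 18.07
position: [449.0, 29.3, 205.7]
ee_rot: [0.76, -0.65, -0.0, 0.001]
contact_force: [0.3, 0.4, -1.2]
gripper_width: 35.4
```

>>> servo_tool(rows=[{"fingers": 2,"x": 0,"y": 0,"z": 0.2,"turn": 0},{"fingers": 2,"x": 0,"y": 0,"z": 0.2,"turn": 0},{"fingers": 2,"x": 0,"y": 0,"z": 0,"turn": 0}])

```text
clock: 18.32
position: [449.1, 29.4, 202.0]
ee_rot: [0.759, -0.651, -0.0, 0.0]
contact_force: [-0.7, -0.8, -2.1]
gripper_width: 35.1
```

It's past the bevel without contact, so I'll continue down.

>>> servo_tool(rows=[{"fingers": 2,"x": 0,"y": 0,"z": 0.3,"turn": 0},{"fingers": 2,"x": 0,"y": 0,"z": 0.4,"turn": 0},{"fingers": 2,"x": 0,"y": 0,"z": 0.4,"turn": 0},{"fingers": 2,"x": 0,"y": 0,"z": 0.4,"turn": 0},{"fingers": 2,"x": 0,"y": 0,"z": 0,"turn": 0}])

```text
clock: 18.73
position: [448.7, 29.2, 186.2]
ee_rot: [0.759, -0.651, -0.001, 0.001]
contact_force: [0.1, -0.7, -1.9]
gripper_width: 35.0
```

>>> servo_tool(rows=[{"fingers": 2,"x": 0,"y": 0,"z": 0.5,"turn": 0},{"fingers": 2,"x": 0,"y": 0,"z": 0.5,"turn": 0},{"fingers": 2,"x": 0,"y": 0,"z": 0.5,"turn": 0},{"fingers": 2,"x": 0,"y": 0,"z": 0.5,"turn": 0},{"fingers": 2,"x": 0,"y": 0,"z": 0.5,"turn": 0},{"fingers": 2,"x": 0,"y": 0,"z": 0.3,"turn": 0},{"fingers": 2,"x": 0,"y": 0,"z": 0.2,"turn": 0},{"fingers": 2,"x": 0,"y": 0,"z": 0,"turn": 0}])

```text
clock: 19.4
position: [449.0, 29.3, 156.8]
ee_rot: [0.76, -0.65, -0.0, 0.0]
contact_force: [0.4, 0.2, -1.4]
gripper_width: 34.8
```

>>> servo_tool(rows=[{"fingers": 2,"x": 0,"y": 0,"z": 0.2,"turn": 0},{"fingers": 2,"x": 0,"y": 0,"z": 0.2,"turn": 0},{"fingers": 2,"x": 0,"y": 0,"z": 0,"turn": 0}])

```text
clock: 19.65
position: [449.1, 29.3, 153.1]
ee_rot: [0.759, -0.651, -0.0, 0.0]
contact_force: [-0.5, -0.0, -2.3]
gripper_width: 34.8
```

Release, then rise, close the fingers and check.

>>> servo_tool(rows=[{"fingers": 5,"x": 0,"y": 0,"z": 0,"turn": 0},{"fingers": 8.5,"x": 0,"y": 0,"z": 0,"turn": 0},{"fingers": 8.5,"x": 0,"y": 0,"z": 0,"turn": 0},{"fingers": 8.5,"x": 0,"y": 0,"z": -0.5,"turn": 0},{"fingers": 8.5,"x": 0,"y": 0,"z": -2,"turn": 0},{"fingers": 8.5,"x": 0,"y": 0,"z": -3,"turn": 0},{"fingers": 0,"x": 0,"y": 0,"z": -1,"turn": 0},{"fingers": 0,"x": 0,"y": 0,"z": 0,"turn": 0},{"fingers": 0,"x": 0,"y": 0,"z": 0,"turn": 0},{"fingers": 0,"x": 0,"y": 0,"z": 0,"turn": 0}])

```text
clock: 20.48
position: [448.5, 29.2, 217.5]
ee_rot: [0.759, -0.651, -0.001, 0.001]
contact_force: [-0.4, -0.3, -0.2]
gripper_width: 38.6
```

>>> servo_tool(rows=[{"fingers": 0,"x": 0,"y": 0,"z": 0,"turn": 0},{"fingers": 0,"x": 0,"y": 0,"z": 0,"turn": 0},{"fingers": 0,"x": 0,"y": 0,"z": 0,"turn": 0}])

```text
clock: 20.73
position: [448.9, 29.2, 217.5]
ee_rot: [0.76, -0.65, -0.0, 0.001]
contact_force: [0.2, 0.6, 0.3]
gripper_width: 0.3
```

```bash
python3 - <<'E'
from h import *
go((449.5,30,182),188.85)
n='scene'
p,d=arm.get_image(n)
C=cloud(n,d)
c=proj(n,[449,30,170])[0];a,b=int(c[0]),int(c[1])
cv2.imwrite('pics/c10.png',cv2.resize(p[b-50:b+60,a-65:a+65,::-1],None,fx=5,fy=5,interpolation=cv2.INTER_CUBIC))
m=(abs(C[...,2]-179)<5)&(np.hypot(C[...,0]-448,C[...,1]-30)<60)
X=C[m];print(m.sum(),np.median(X[:,2]),cv2.minAreaRect(X[:,:2].astype(np.float32)))
E
```

```text
t 20.73 pos [448.9  29.2 217.5] yang 188.84 tilt 0.1 F [0.2 0.6 0.3] w 0.3 j [ 0.43  0.1  -0.42 -0.   -1.06 -0.27]
turn -0.01
shift cm after turn [-0.07 -0.07  3.55]
447 178.91989017480262 ((449.85107421875, 30.118562698364258), (37.81011199951172, 83.79044342041016), 7.793982982635498)
```

View pics/c10.png

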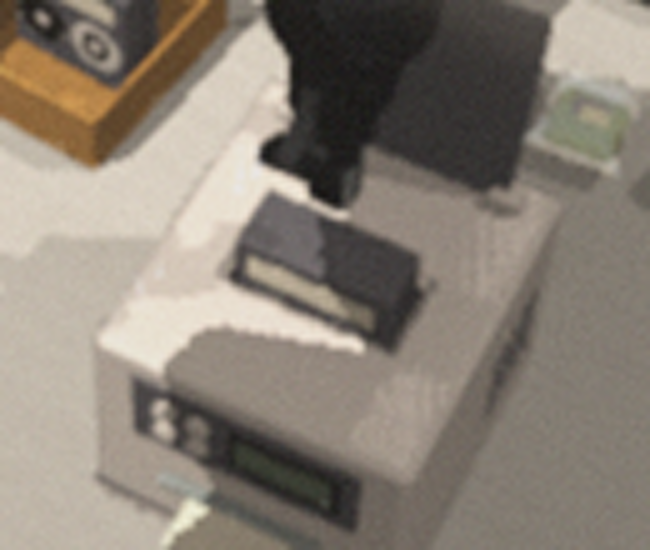

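The new cassette is seated on the raised lifter, top at z=178.9. I'll press it down gently.

>>> servo_tool(rows=[{"fingers": 0,"x": -0.1,"y": -0.1,"z": 1,"turn": 0},{"fingers": 0,"x": 0,"y": 0,"z": 1,"turn": 0},{"fingers": 0,"x": 0,"y": 0,"z": 0.8,"turn": 0},{"fingers": 0,"x": 0,"y": 0,"z": 0.4,"turn": 0},{"fingers": 0,"x": 0,"y": 0,"z": 0.3,"turn": 0},{"fingers": 0,"x": 0,"y": 0,"z": 0.3,"turn": 0},{"fingers": 0,"x": 0,"y": 0,"z": 0.3,"turn": 0},{"fingers": 0,"x": 0,"y": 0,"z": 0.3,"turn": 0},{"fingers": 0,"x": 0,"y": 0,"z": 0,"turn": 0}])

```text
clock: 21.53
position: [450.4, 30.6, 174.5]
ee_rot: [0.76, -0.65, 0.0, -0.0]
contact_force: [0.2, -0.7, 2.3]
gripper_width: 0.1
```

>>> servo_tool(rows=[{"fingers": 0,"x": 0,"y": 0,"z": 0.3,"turn": 0},{"fingers": 0,"x": 0,"y": 0,"z": 0.3,"turn": 0},{"fingers": 0,"x": 0,"y": 0,"z": 0.3,"turn": 0},{"fingers": 0,"x": 0,"y": 0,"z": 0.3,"turn": 0},{"fingers": 0,"x": 0,"y": 0,"z": 0,"turn": 0},{"fingers": 0,"x": 0,"y": 0,"z": 0,"turn": 0}])

```text
clock: 22.03
position: [450.5, 30.6, 162.8]
ee_rot: [0.76, -0.65, 0.0, -0.0]
contact_force: [-1.7, -0.5, 4.0]
gripper_width: 0.3
```

>>> servo_tool(rows=[{"fingers": 0,"x": 0,"y": 0,"z": 0.3,"turn": 0},{"fingers": 0,"x": 0,"y": 0,"z": 0.3,"turn": 0},{"fingers": 0,"x": 0,"y": 0,"z": 0.3,"turn": 0},{"fingers": 0,"x": 0,"y": 0,"z": 0.3,"turn": 0},{"fingers": 0,"x": 0,"y": 0,"z": 0.2,"turn": 0},{"fingers": 0,"x": 0,"y": 0,"z": 0,"turn": 0}])

```text
clock: 22.53
position: [450.5, 30.6, 148.7]
ee_rot: [0.76, -0.65, 0.0, -0.0]
contact_force: [-0.7, -0.0, 4.9]
gripper_width: 0.0
```

>>> servo_tool(rows=[{"fingers": 0,"x": 0,"y": 0,"z": 0.2,"turn": 0},{"fingers": 0,"x": 0,"y": 0,"z": 0.1,"turn": 0},{"fingers": 0,"x": 0,"y": 0,"z": 0,"turn": 0},{"fingers": 0,"x": 0,"y": 0,"z": 0,"turn": 0}])

```text
clock: 22.87
position: [450.6, 30.6, 146.0]
ee_rot: [0.76, -0.65, 0.0, -0.0]
contact_force: [-1.5, -0.2, 7.1]
gripper_width: -0.1
```

>>> servo_tool(rows=[{"fingers": 0,"x": 0,"y": 0,"z": 0.1,"turn": 0},{"fingers": 0,"x": 0,"y": 0,"z": 0.1,"turn": 0},{"fingers": 0,"x": 0,"y": 0,"z": 0,"turn": 0}])

```text
clock: 23.12
position: [450.6, 30.6, 144.1]
ee_rot: [0.76, -0.65, 0.001, -0.001]
contact_force: [-1.3, -1.3, 6.2]
gripper_width: 0.1
```

>>> servo_tool(rows=[{"fingers": 0,"x": 0,"y": 0,"z": 0.1,"turn": 0},{"fingers": 0,"x": 0,"y": 0,"z": 0,"turn": 0}])

```text
clock: 23.28
position: [451.3, 30.7, 144.1]
ee_rot: [0.76, -0.65, 0.001, -0.001]
contact_force: [-2.3, -0.1, 11.5]
gripper_width: -0.2
```

The stop has been reached at 11.5 N. I'll let go.

>>> servo_tool(rows=[{"fingers": 0,"x": 0,"y": 0,"z": -0.3,"turn": 0},{"fingers": 0,"x": 0,"y": 0,"z": -0.5,"turn": 0},{"fingers": 0,"x": 0,"y": 0,"z": -1.5,"turn": 0},{"fingers": 0,"x": 0,"y": 0,"z": -3,"turn": 0},{"fingers": 0,"x": 0,"y": 0,"z": -3,"turn": 0},{"fingers": 0,"x": 0,"y": 0,"z": 0,"turn": 0},{"fingers": 0,"x": 0,"y": 0,"z": 0,"turn": 0}])

```text
clock: 23.87
position: [450.7, 31.0, 226.6]
ee_rot: [0.759, -0.651, 0.001, -0.002]
contact_force: [-0.0, 0.6, -0.5]
gripper_width: -0.2
```

```bash
python3 - <<'E'
from h import *
go((449.5,180,330),188.85)
n='scene'
p,d=arm.get_image(n)
C=cloud(n,d)
c=proj(n,[449,30,170])[0];a,b=int(c[0]),int(c[1])
cv2.imwrite('pics/c11.png',cv2.resize(p[b-70:b+60,a-65:a+85,::-1],None,fx=4,fy=4,interpolation=cv2.INTER_CUBIC))
yaw=np.radians(8.9);q=C-np.array([449.3,30,150]);qx=q[...,0]*np.cos(yaw)+q[...,1]*np.sin(yaw);qy=-q[...,0]*np.sin(yaw)+q[...,1]*np.cos(yaw)
m=(abs(qx)<15)&(abs(qy)<38)&(q[...,2]<35)
print(m.sum(),np.percentile(C[m][:,2],[5,50,95]))
p,d=arm.get_image('top');cv2.imwrite('pics/t11.png',p[:,:,::-1])
C=cloud('top',d)
# things behind printer
d0=np.load('pics/top0.npy');C0=cloud('top',d0)
for nm,(u,v) in dict(bottle=(273,115),packa=(309,136),packb=(341,130)).items(): print(nm,C0[v,u].round(),C0[v-8:v+9,u-8:u+9,2].max().round())
for z in(30,60,100,140):
  m=(C0[...,2]>z)&(C0[...,0]>560)&(C0[...,0]<760)&(C0[...,1]<180)&(C0[...,1]>-80)&(C0[...,2]<300)
  print(z,m.sum(),C0[m].min(0) if m.any() else '',C0[m].max(0) if m.any() else '')
E
```

```text
t 23.87 pos [450.7  31.  226.6] yang 188.83 tilt 0.22 F [-0.   0.6 -0.5] w -0.2 j [ 0.43  0.09 -0.4  -0.   -1.08 -0.28]
turn -0.02
shift cm after turn [-14.74  -2.17 -10.34]
476 [-614.72827024  148.28473179  152.25651087]
bottle [738. 127. 125.] 963.0
packa [716.  24.  31.] 39.0
packb [732. -62.  36.] 38.0
30 952 [560.15878483 -79.81937383  30.00231905] [759.71946539 147.43670432 274.43764252]
60 368 [560.15878483 -35.3713924   60.07342708] [759.71946539 147.43670432 274.43764252]
100 273 [560.15878483 -35.3713924  100.00481319] [759.71946539 145.56926475 274.43764252]
140 96 [560.15878483 -35.3713924  140.82108698] [749.789915   131.13946118 274.43764252]
```

View pics/c11.png

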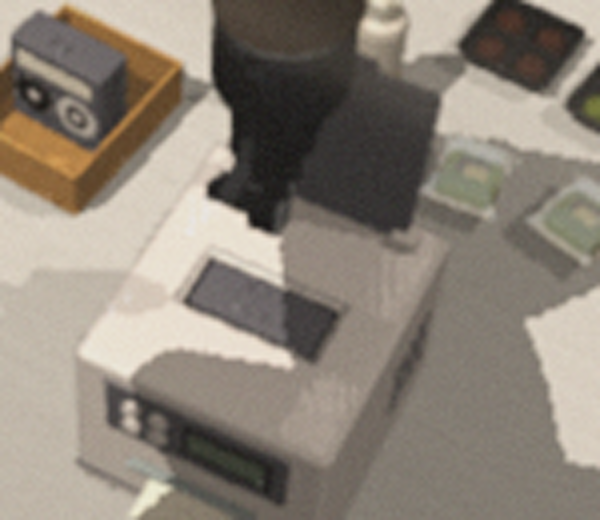

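View pics/t11.png

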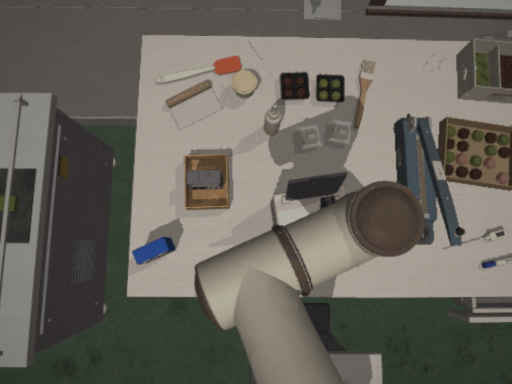

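The catch holds: the cassette top is flush at about z=148–150 after I let go. Now I'll go over and behind the cover to swing it shut.

>>> servo_tool(rows=[{"fingers": 0,"x": 0,"y": 0,"z": -2.5,"turn": 0},{"fingers": 0,"x": 0,"y": 0,"z": -3,"turn": 0},{"fingers": 0,"x": 0,"y": 0,"z": -3,"turn": 0},{"fingers": 0,"x": 0,"y": 0,"z": 0,"turn": 0},{"fingers": 0,"x": 0,"y": -2,"z": 0,"turn": 0},{"fingers": 0,"x": 0,"y": -3,"z": 0,"turn": 0},{"fingers": 0,"x": 0,"y": -3,"z": 0,"turn": 0},{"fingers": 0,"x": 0,"y": -3,"z": 0,"turn": 0},{"fingers": 0,"x": 0,"y": -2.5,"z": 0,"turn": 0},{"fingers": 0,"x": 0,"y": -1.5,"z": 0,"turn": 0}])

```text
clock: 24.8
position: [600.0, 53.9, 306.9]
ee_rot: [0.759, -0.651, -0.001, 0.002]
contact_force: [-0.4, 1.4, 0.3]
gripper_width: 0.4
```

```bash
cat >> h.py <<'E'
def pf():
    s,R=st();yaw=np.radians(8.9);q=s['position']-np.array([449.3,30,0]);print('px,py,z',round(q[0]*np.cos(yaw)+q[1]*np.sin(yaw),1),round(-q[0]*np.sin(yaw)+q[1]*np.cos(yaw),1),round(q[2],1))
E
python3 - <<'E'
from h import *
pf()
n='scene'
p,d=arm.get_image(n)
c=proj(n,[560,50,250])[0];a,b=int(c[0]),int(c[1]);b=max(b,65)
cv2.imwrite('pics/c12.png',cv2.resize(p[b-65:b+85,a-85:a+85,::-1],None,fx=4,fy=4,interpolation=cv2.INTER_CUBIC))
E
```

```text
t 24.8 pos [600.   53.9 306.9] yang 188.82 tilt 0.26 F [-0.4  1.4  0.3] w 0.4 j [ 0.36  0.31  0.08 -0.   -1.35 -0.2 ]
px,py,z 152.6 0.3 306.9
```

View pics/c12.png

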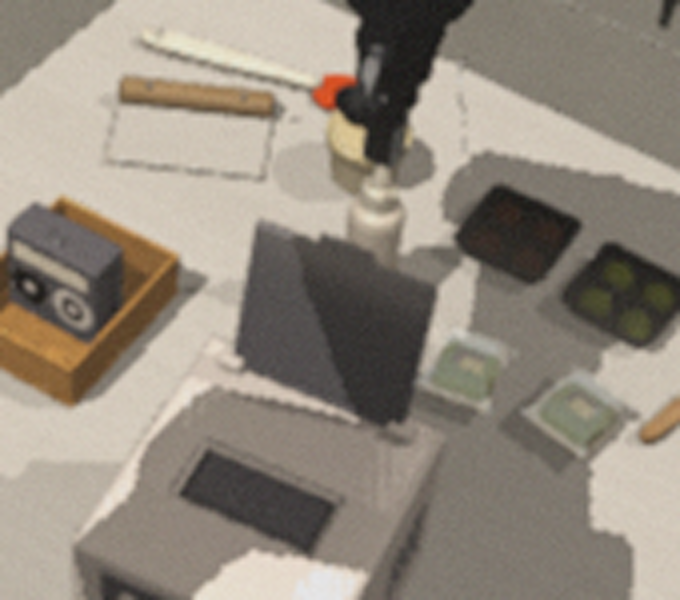

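>>> servo_tool(rows=[{"fingers": 0,"x": 0,"y": 0,"z": 2,"turn": 0},{"fingers": 0,"x": 0,"y": 0,"z": 2,"turn": 0},{"fingers": 0,"x": 0,"y": 0,"z": 1.8,"turn": 0},{"fingers": 0,"x": 0,"y": 0,"z": 0,"turn": 0},{"fingers": 0,"x": 0,"y": 1,"z": 0,"turn": 0},{"fingers": 0,"x": 0,"y": 1,"z": 0,"turn": 0},{"fingers": 0,"x": 0,"y": 0.5,"z": 0,"turn": 0},{"fingers": 0,"x": 0,"y": 0.5,"z": 0,"turn": 0},{"fingers": 0,"x": 0,"y": 0.5,"z": 0,"turn": 0},{"fingers": 0,"x": 0,"y": 0,"z": 0,"turn": 0}])

```text
clock: 25.68
position: [563.0, 48.2, 253.6]
ee_rot: [0.76, -0.65, 0.0, -0.001]
contact_force: [-0.9, -0.2, -0.4]
gripper_width: -0.2
```

```bash
python3 -c "
from h import *
pf()"
```

```text
t 25.68 pos [563.   48.2 253.6] yang 188.86 tilt 0.11 F [-0.9 -0.2 -0.4] w -0.2 j [ 0.37  0.27 -0.11 -0.   -1.19 -0.22]
px,py,z 115.1 0.4 253.6
```

>>> servo_tool(rows=[{"fingers": 0,"x": 0,"y": 0.7,"z": 0,"turn": 0},{"fingers": 0,"x": 0,"y": 0.7,"z": 0,"turn": 0},{"fingers": 0,"x": 0,"y": 0.7,"z": 0.2,"turn": 0},{"fingers": 0,"x": 0,"y": 0.7,"z": 0.2,"turn": 0},{"fingers": 0,"x": 0,"y": 0.7,"z": 0.2,"turn": 0},{"fingers": 0,"x": 0,"y": 0,"z": 0,"turn": 0}])

```text
clock: 26.18
position: [527.3, 42.5, 245.8]
ee_rot: [0.76, -0.65, -0.001, 0.001]
contact_force: [-0.4, -0.6, -0.5]
gripper_width: -0.1
```

```bash
python3 - <<'E'
from h import *
pf()
n='scene'
p,d=arm.get_image(n)
c=proj(n,[540,50,230])[0];a,b=int(c[0]),int(c[1]);b=max(b,65)
cv2.imwrite('pics/c13.png',cv2.resize(p[b-65:b+85,a-85:a+85,::-1],None,fx=4,fy=4,interpolation=cv2.INTER_CUBIC))
E
```

```text
t 26.18 pos [527.3  42.5 245.8] yang 188.84 tilt 0.11 F [-0.4 -0.6 -0.5] w -0.1 j [ 0.39  0.21 -0.2  -0.   -1.16 -0.23]
px,py,z 78.9 0.3 245.8
```

View pics/c13.png

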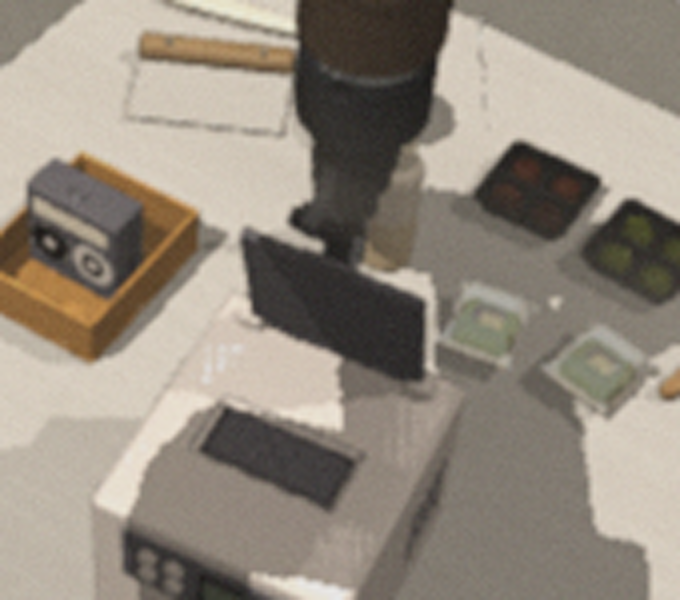

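The cover is following, now forward of vertical. I'll continue along the arc.

>>> servo_tool(rows=[{"fingers": 0,"x": 0,"y": 0.7,"z": 0.2,"turn": 0},{"fingers": 0,"x": 0,"y": 0.7,"z": 0.2,"turn": 0},{"fingers": 0,"x": 0,"y": 0.8,"z": 0.3,"turn": 0},{"fingers": 0,"x": 0,"y": 0.7,"z": 0.4,"turn": 0},{"fingers": 0,"x": 0,"y": 0.7,"z": 0.5,"turn": 0},{"fingers": 0,"x": 0,"y": 0.6,"z": 0.5,"turn": 0},{"fingers": 0,"x": 0,"y": 0.6,"z": 0.6,"turn": 0},{"fingers": 0,"x": 0,"y": 0.5,"z": 0.6,"turn": 0},{"fingers": 0,"x": 0,"y": 0.5,"z": 0.7,"turn": 0},{"fingers": 0,"x": 0,"y": 0,"z": 0,"turn": 0}])

```text
clock: 27.07
position: [469.8, 33.5, 204.5]
ee_rot: [0.759, -0.651, -0.001, 0.001]
contact_force: [0.1, -0.1, -1.5]
gripper_width: 0.3
```

```bash
python3 - <<'E'
from h import *
pf()
n='scene'
p,d=arm.get_image(n)
c=proj(n,[500,40,200])[0];a,b=int(c[0]),int(c[1]);b=max(b,65)
cv2.imwrite('pics/c14.png',cv2.resize(p[b-65:b+85,a-85:a+85,::-1],None,fx=4,fy=4,interpolation=cv2.INTER_CUBIC))
E
```

```text
t 27.07 pos [469.8  33.5 204.5] yang 188.83 tilt 0.22 F [ 0.1 -0.1 -1.5] w 0.3 j [ 0.42  0.15 -0.39 -0.   -1.03 -0.26]
px,py,z 20.8 0.3 204.5
```

View pics/c14.png

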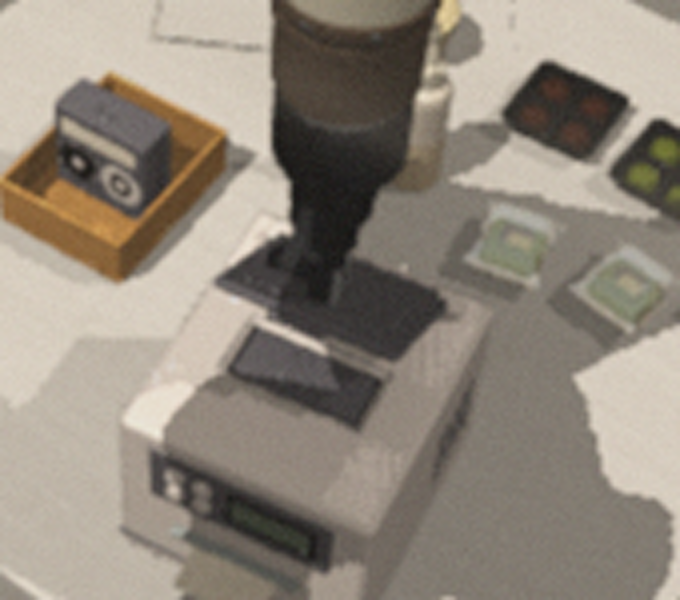

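Cover is at about 30°. I'll carry on down to the deck.

>>> servo_tool(rows=[{"fingers": 0,"x": 0,"y": 0.4,"z": 0.7,"turn": 0},{"fingers": 0,"x": 0,"y": 0.3,"z": 0.7,"turn": 0},{"fingers": 0,"x": 0,"y": 0.3,"z": 0.7,"turn": 0},{"fingers": 0,"x": 0,"y": 0.2,"z": 0.7,"turn": 0},{"fingers": 0,"x": 0,"y": 0.2,"z": 0.6,"turn": 0},{"fingers": 0,"x": 0,"y": 0,"z": 0.4,"turn": 0},{"fingers": 0,"x": 0,"y": 0,"z": 0.2,"turn": 0},{"fingers": 0,"x": 0,"y": 0,"z": 0,"turn": 0}])

```text
clock: 27.78
position: [457.8, 31.7, 165.8]
ee_rot: [0.76, -0.65, -0.0, 0.0]
contact_force: [0.8, -0.3, -0.7]
gripper_width: 0.3
```

>>> servo_tool(rows=[{"fingers": 0,"x": 0,"y": 0,"z": 0.2,"turn": 0},{"fingers": 0,"x": 0,"y": 0,"z": 0.1,"turn": 0},{"fingers": 0,"x": 0,"y": 0,"z": 0,"turn": 0}])

```text
clock: 28.03
position: [458.1, 31.8, 163.3]
ee_rot: [0.76, -0.65, 0.0, -0.0]
contact_force: [-0.2, -0.6, -0.2]
gripper_width: 0.0
```

>>> servo_tool(rows=[{"fingers": 0,"x": 0,"y": 0,"z": 0.1,"turn": 0},{"fingers": 0,"x": 0,"y": 0,"z": 0.1,"turn": 0},{"fingers": 0,"x": 0,"y": 0,"z": 0.1,"turn": 0},{"fingers": 0,"x": 0,"y": 0,"z": 0,"turn": 0}])

```text
clock: 28.37
position: [458.0, 31.8, 160.2]
ee_rot: [0.76, -0.65, -0.0, 0.0]
contact_force: [0.1, 0.1, 1.0]
gripper_width: -0.3
```

>>> servo_tool(rows=[{"fingers": 0,"x": 0,"y": 0,"z": 0.1,"turn": 0},{"fingers": 0,"x": 0,"y": 0,"z": 0,"turn": 0}])

```text
clock: 28.53
position: [458.0, 31.8, 160.0]
ee_rot: [0.76, -0.65, 0.0, 0.0]
contact_force: [-1.5, 0.2, 4.7]
gripper_width: -0.1
```

The cover is on its stop at z=160, where 159 was expected. I'll retract and check.

>>> servo_tool(rows=[{"fingers": 0,"x": 0,"y": 0,"z": -0.5,"turn": 0},{"fingers": 0,"x": 0,"y": 0,"z": -2,"turn": 0},{"fingers": 0,"x": 0,"y": 0,"z": -4,"turn": 0},{"fingers": 0,"x": 2,"y": 0,"z": -4,"turn": 0},{"fingers": 0,"x": 4,"y": 0,"z": 0,"turn": 0},{"fingers": 0,"x": 4,"y": 0,"z": 0,"turn": 0},{"fingers": 0,"x": 4,"y": 0,"z": 0,"turn": 0},{"fingers": 0,"x": 4,"y": 0,"z": 0,"turn": 0},{"fingers": 0,"x": 0,"y": 0,"z": 0,"turn": 0},{"fingers": 0,"x": 0,"y": 0,"z": 0,"turn": 0}])

```text
clock: 29.37
position: [485.3, -146.7, 261.2]
ee_rot: [0.758, -0.652, -0.0, 0.0]
contact_force: [0.3, -0.1, 0.4]
gripper_width: -0.4
```

```bash
python3 - <<'E'
from h import *
pf()
n='scene'
p,d=arm.get_image(n);C=cloud(n,d)
c=proj(n,[500,90,100])[0];a,b=int(c[0]),int(c[1]);b=max(b,75)
cv2.imwrite('pics/c15.png',cv2.resize(p[b-75:b+75,a-95:a+85,::-1],None,fx=4,fy=4,interpolation=cv2.INTER_CUBIC))
yaw=np.radians(8.9);q=C-np.array([449.3,30,150]);qx=q[...,0]*np.cos(yaw)+q[...,1]*np.sin(yaw);qy=-q[...,0]*np.sin(yaw)+q[...,1]*np.cos(yaw)
for x in range(-20,90,10):
  m=(abs(qx-x)<5)&(abs(qy)<50)&(abs(q[...,2])<40);print(x,m.sum(),np.median(q[...,2][m]).round(1))
m=(abs(C[...,2]-89)<5)&(np.hypot(C[...,0]-590,C[...,1]-296)<60)
X=C[m];print('spent',m.sum(),cv2.minAreaRect(X[:,:2].astype(np.float32)))
E
```

```text
t 29.37 pos [ 485.3 -146.7  261.2] yang 188.59 tilt 0.04 F [ 0.3 -0.1  0.4] w -0.4 j [ 0.03  0.16 -0.23 -0.   -1.18  0.12]
px,py,z 8.2 -180.1 261.2
-20 198 9.0
-10 141 10.3
0 142 10.6
10 136 10.8
20 140 10.7
30 127 10.9
40 129 10.9
50 126 10.8
60 119 10.2
70 131 9.7
80 115 10.2
spent 233 ((589.7390747070312, 293.7306823730469), (38.90836715698242, 80.8857650756836), 1.3310580253601074)
```

View pics/c15.png

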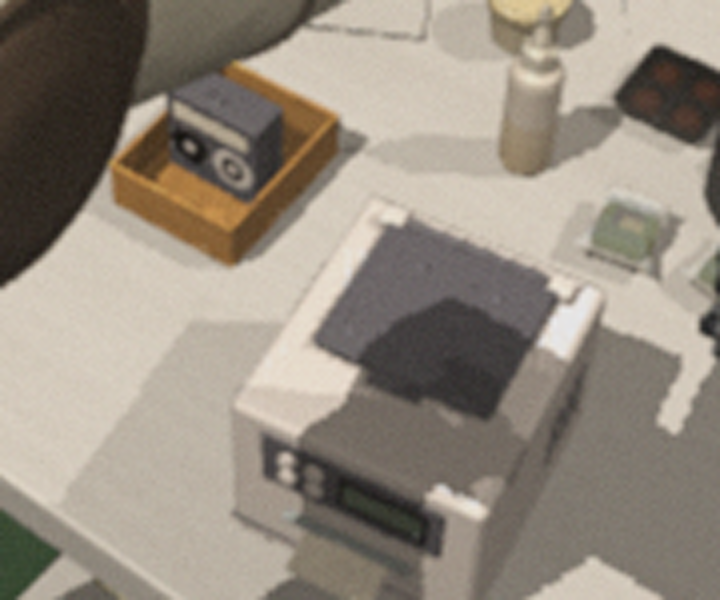

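The cover lies flat on the deck, with its top 10–11 mm up and level from hinge to edge. The spent cassette stands in the carton, the bottle is untouched and the arm is clear. Handing in.

```bash
python3 -c "
from bench import arm
print(arm.job_done())"
```

```text
the job is handed in; nothing more can be done
None
```

The job is done and handed in at about 29.4 s; the system reports no verdict. I pressed the spent cassette to its stop (11 N), it rose, and I stood it in the carton. The new grey cassette went into the bay without contact, and I pressed it to the stop (11.5 N) until the catch held it. Then I swung the dust cover shut from behind.

**Last checks:**
- **New cassette:** after I let go, the top read about 148–150 mm in the depth image, level with the deck. I could not see it again once the cover was shut.
- **Dust cover:** it lies flat, its top 10–11 mm above the deck over nearly its whole length.
- **Spent cassette:** it stands inside the carton at about (590, 296), top 89 mm above the worktop.
- **Other things:** the bottle, packs and blue cassette look untouched; I did not measure them again. The arm is clear of everything.

**Disagreements:**
- The two cameras differed by about 2 mm in x on the bay centre. I used the arm's position while gripping the spent cassette in the bay, which lay between them.
- The gripper read about 35 mm on the 36 mm cassettes.
- My first grip on the spent cassette was too near its top, so I opened and re-gripped 5 mm lower.

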